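# Turn the stone carousel until the purple stone faces front

## Robot

A 6-joint arm with a two-finger parallel gripper is mounted at the origin on a cart in front of the work surface, level with it; the furniture and walls round the work are solid. World frame = base frame: x ahead of the robot, y to its left, z up, the work surface at z = 0. Lengths are in m, angles in rad, forces in N, time in s.
With the tool pointing down it reaches from about 0.375 to 0.9 m from the base axis. Payload 3.1 kg.
Tool frame: the origin (TCP) lies on the centre line of the jaws, within the pads' length; the fingertips stand 25 mm ahead of it and the grasp point (between the pads) lies 6 mm ahead of it (robot.nose_length is the y of the fingertips in the tool frame, in m); y points along the fingers, z is the direction in which the jaws open and shut, and the axes are right-handed (so a half turn about y gives the same grasp; the last joint's range is limited). The gripper opens to 87 mm and grips with 3 to 60 N. Pads are 19 mm wide; open, the fingers measure 117 mm over their backs; the gripper's body (75 mm by 190 mm) begins 51 mm behind the grasp point.
Start: joints at [-1.373, 0.527, 1.433, -0, 1.181, -0.178], TCP at [0.23, -0.581, 0.224] pointing down, gripper open.
Joint ranges: [-3.08, 3.08], [-0.75, 2.2], [0.22, 2.44], [-1.43, 4.57], [0, 2.65], [-2.85, 2.85]. Speed limits (rad/s): [2.79, 2.79, 3.14, 3.14, 3.14, 3.14].

## Interface

Orientations are given as a unit quaternion [x, y, z, w].
In Python, from rig import robot, eyes, ticket gives the robot as it stands.
- The arm moves only by the tool play_rows, never from a script. Its argument "series" is a list of rows, each a list of 7 numbers: the opening, from 0 (shut) to 1 (fully open), then the shift along the tool's x, y, z scaled (see below), then the turn, a rotation vector about the tool's x, y, z scaled (see below). In form: [[claw, dx, dy, dz, ax, ay, az], ...]. A call has 1 to 12 rows; each row shifts and turns the commanded pose from where the row before left it, along the tool's axes as they then stand; what a row does not reach is not made up. The controller multiplies each number of a shift by 100 mm and each number of a turn by 180 degrees. A row lasts 1/12 s, in which the tool goes at most 41.7 mm and 7.16 degrees, less where a joint would pass 70% of its speed; a pose out of reach is approached as far as the arm can. A call with a number of a shift or a turn outside -1 to 1 is refused whole. A call with a gripper value outside its range is refused whole. The fingers move at their own pace and stop on an object; "grip_force" is the grip in N (left out, the last holds). Time passes only in rows, so rows that do not move let the fingers close. It gives the time, the measured TCP pose, the force and the opening at its end, in the units of the state.
- robot.get_obs(): the state, without advancing time (a new reading comes with each control period).
- eyes.camera(name): name is "scene" or "top" or "wrist"; returns the picture (480x640x3 uint8, red, green, blue); there is no depth.
- eyes.camera_params(name): a dict with "K" (3x3 intrinsics, pixels), "rvec" (rotation vector, rad) and "tvec" (3), from world to camera coordinates, as OpenCV has them. Camera axes: x right, y down, z forward; pixel columns grow to the right and rows downward; lengths in m; the calibration is good to about 2 mm. A picture is of the moment at which its call begins: read the wrist's pose just before it. camera_params takes no time and is no camera call; for the wrist camera it gives the pose at the moment of the call.
- ticket.hand_in(): hands the job in, once; it reports no verdict.
The state is a dict: "time": time; "q": joint angles; "joint_velocities": joint speeds; "joint_torque": joint torques, N m; "position": TCP position; "tool_rot": TCP orientation; "ft_force": force on the tool from outside, world axes, zero at the start; "moment": the same for the moment, N m; "grip_width": finger opening in m.
Only numpy, scipy, OpenCV 4.12 (cv2) and the standard library are available. Lean on these libraries where they do the work, as an engineer would, in place of code of your own. Each camera call takes 0.05 s, during which the arm holds its last target.

## Task

Push the brass rail on the rim of the stone turntable round, either way, with the shut fingers until the purple stone is at the front, with the white arrowhead on the stand pointing straight at it, then let go and leave the turntable at rest. Turn it gently, with no fast spin, and do not touch, lift or spill any of the stones; leave the other things on the desk where they are.

Things in the scene. Friction and masses are not known exactly. Their poses are not given: they have to be found in the camera images.
- stand: fixed black stand of the turntable: foot disc 140 mm across, 10 mm high, origin on the turning axis at desk level. A flat tongue 30 mm wide, 10 mm high, runs from it along the stand's -x axis, the front (towards the robot, up to 0.4 rad to either side), and ends 146 mm from the axis.
- arrow (a point): point of the white arrowhead on the tongue, 115 mm from the axis, just outside the platter, 14 mm over the desk. The arrowhead is 29 mm long, up to 26 mm wide and points at the axis; it does not move.
- platter: the turntable's wooden platter, a disc 210 mm across and 10 mm thick, turning endlessly either way on the stand. Stiff bearing: about 1.5 N at the rim turns it, it stops within a few mm when no longer pushed; no spring, no catches. Origin on the axis at the disc's top face, 24 mm over the desk; its orientation turns with it.
- bays (a point): a point on the platter's axis, at its top face. The platter has five bays of one stone each, parted by radial dividers 14 mm high at 0, 72, 144, 216 and 288 degrees from the platter's +x axis (counter-clockwise). Hub in the middle 32 mm wide, 23 mm high; lip round the edge 6 mm high, 99 to 104 mm from the axis.
- rail (a point): brass rim rail 98 mm from the axis, in five arcs, each of two posts 12 mm thick and up to 48 mm above the disc, 16 degrees either side of a divider, joined by a 7 mm bar 34 mm above the disc. Between arcs are five gaps, 40 degrees, 55 mm clear, where a shut gripper fits and can push a post sideways. This point: mid-gap on the platter's -x side, at the purple stone's bay, 30 mm above the disc.
- purple_stone: the purple stone, the one wanted: a low rounded violet cabochon, 26 x 36 x 17 mm, lying loose in a bay about 62 mm from the axis. Origin at the centre of its underside, on the platter's top face. It always starts in the bay along the platter's own -x axis.
- black_stone: black cabochon, 24 x 34 x 15 mm, lying loose in a bay about 62 mm from the axis. Origin at the centre of its underside, on the platter's top face. Which bay it lies in varies.
- cream_stone: cream to khaki cabochon, 29 x 38 x 16 mm, lying loose in a bay about 62 mm from the axis. Origin at the centre of its underside, on the platter's top face. Which bay it lies in varies.
- pink_stone: small pale pink cabochon, 17 x 24 x 10 mm, lying loose in a bay about 62 mm from the axis. Origin at the centre of its underside, on the platter's top face. Which bay it lies in varies.
- brown_stone: rough brown stone, 38 x 56 x 30 mm, lying loose in a bay about 62 mm from the axis. Origin at the centre of its underside, on the platter's top face. It always starts in the bay at 108 degrees from the platter's +x axis.
- grey_pliers: bystander: grey-handled jewellery pliers lying flat, 150 x 51 x 12 mm, on the right of the turntable. Origin at the centre of its underside.
- glue: bystander: black glue bottle with a blue cap, 23 x 30 x 88 mm, standing on the right. Origin at the centre of its underside.
- beads: bystander: open grey card tray of white and blue beads, 75 x 85 x 28 mm, on the right. Origin at the centre of its underside.
- jar: bystander: amber jar with a white cap, 42 x 42 x 58 mm, on the right. Origin at the centre of its underside.
- tweezer: bystander: steel tweezers lying flat, 14 x 115 x 8 mm, at the far left. Origin at the centre of its underside.
There are look-alikes about, which are no part of the job. Leave any green look-alike of the brown_stone alone.

How it is judged:
By the outcome, as a careful person would: the job done as asked, in the order asked, and still so for the second after the job is handed in, with the robot touching nothing.
It also fails if it takes over 67 s, if anything falls off the work surface, if the arm or the gripper's body presses on something with over 40 N, if the wrist force passes 120 N, or if a joint passes its speed limit or range.

## Working session

There is one attempt and no reset: what is moved stays moved. The work goes in short steps, Python scripts to look and compute and a tool call to move; the robot and the scene stay as the last step left them, time stands still between calls to the robot, and variables do not carry over. Pictures are saved under pics/ and viewed, and the job is handed in when it is done.

Besides the shell and the picture viewer there is one more tool, called after "Request:" in YAML: its name, and indented under it one key for each argument. play_rows: Moves the arm, as the interface text tells. Its arguments: {"type":"object","properties":{"series":{"type":"array","items":{"type":"array","items":{"type":"number"}}},"grip_force":{"type":"number"}},"required":["series"]}

```bash
ls; mkdir -p pics; python3 - <<'E'
from rig import robot, eyes, ticket
import cv2
print(robot.get_obs())
for n in ("scene","top"):
    cv2.imwrite(f"pics/{n}0.png",eyes.camera(n)[:,:,::-1]); p=eyes.camera_params(n); print(n,p)
E
```

```text
pics
{'time': 0.0, 'q': array([-1.37249530e+00,  5.28510137e-01,  1.43392994e+00, -1.68478406e-05,
        1.18139443e+00, -1.78454920e-01]), 'joint_velocities': array([ 0.000295  ,  0.00194674, -0.000205  ,  0.00063032, -0.00217555,
       -0.00143166]), 'joint_torque': array([-4.21185750e-04, -4.40045071e+01, -1.76593477e+01,  6.31854264e-02,
        5.82899828e-02, -1.87062428e-04]), 'position': array([ 0.22984045, -0.58039924,  0.22293584]), 'tool_rot': array([-0.13243244,  0.69538921, -0.69380417,  0.13240569]), 'ft_force': array([ 0.89751673, -0.122732  ,  0.49314522]), 'moment': array([-0.03942153, -0.03276874,  0.05261007]), 'grip_width': 0.08746479480947525}
scene {'K': array([[448.07759846,   0.        , 325.51872913],
       [  0.        , 448.07759846, 236.14045839],
       [  0.        ,   0.        ,   1.        ]]), 'rvec': array([ 1.72893041,  2.0217975 , -0.66649975]), 'tvec': array([ 0.0475913 , -0.39326572,  1.37770759])}
top {'K': array([[472.66901703,   0.        , 316.8342773 ],
       [  0.        , 472.66901703, 234.74055006],
       [  0.        ,   0.        ,   1.        ]]), 'rvec': array([ 2.08946561, -2.11830838,  0.24271757]), 'tvec': array([0.04105202, 0.54197575, 0.9923187 ])}
```

View pics/scene0.png

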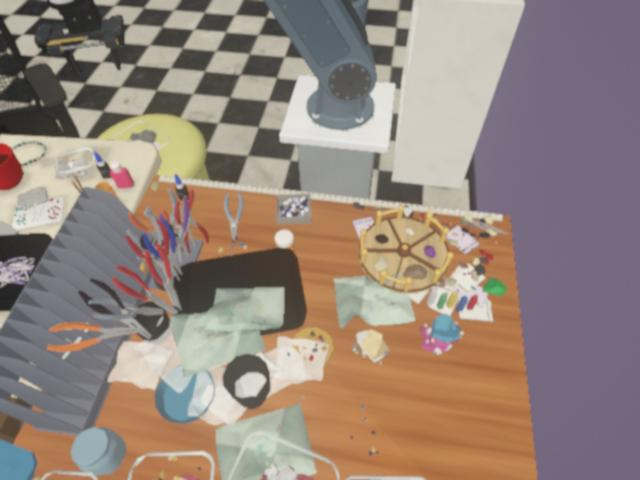

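View pics/top0.png

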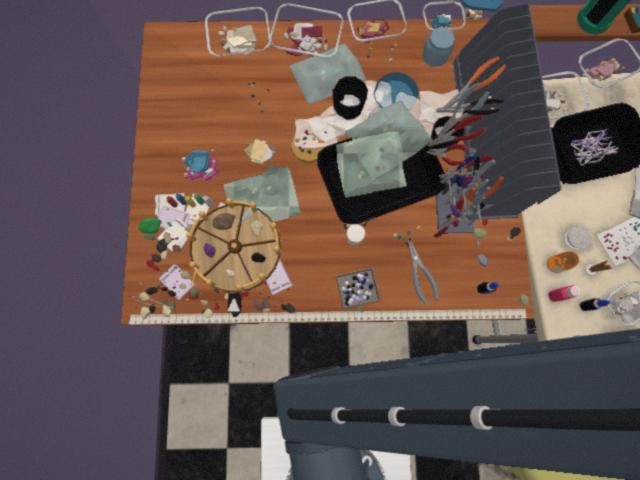

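The top view shows the turntable hub near (235,246), the arrow near (235,300) and the purple stone near (209,250) on the left. I'll enlarge that area and measure it.

```bash
cat > h.py <<'E'
import numpy as np, cv2
from rig import robot, eyes
def ray(name,uv,z,p=None):
    p=p or eyes.camera_params(name)
    R,_=cv2.Rodrigues(p["rvec"]); c=-R.T@p["tvec"]
    d=R.T@np.linalg.inv(p["K"])@np.array([uv[0],uv[1],1.])
    return c+d*(z-c[2])/d[2]
def proj(name,X,p=None):
    p=p or eyes.camera_params(name)
    return cv2.projectPoints(np.array(X,float).reshape(-1,3),p["rvec"],p["tvec"],p["K"],None)[0].reshape(-1,2)
E
python3 - <<'E'
from h import *
im=cv2.imread("pics/top0.png"); c=im[180:330,165:305]
cv2.imwrite("pics/top0c.png",cv2.resize(c,None,fx=4,fy=4,interpolation=cv2.INTER_CUBIC))
for n,uv,z in(("hub",(235,246),.047),("arrow",(235,293),.014),("purple",(209,250),.035)): print(n,ray("top",uv,z))
hsv=cv2.cvtColor(im,cv2.COLOR_BGR2HSV); m=cv2.inRange(hsv,(125,60,30),(165,255,255))
n,l,s,ce=cv2.connectedComponentsWithStats(m)
for i in range(1,n):
    if s[i,4]>15: print(s[i],ce[i])
E
```

```text
hub [0.52228318 0.21775344 0.047     ]
arrow [0.42035459 0.22071413 0.014     ]
purple [0.51629747 0.2785138  0.035     ]
[94  0 11  6 20] [98.15  2.  ]
[148   0   9   8  19] [152.26315789   3.78947368]
[274   0  10   4  16] [279.       0.9375]
[197   3   6   9  16] [200.375    7.0625]
[64  6 13 11 26] [70.80769231 10.19230769]
[95  7 13  8 22] [101.63636364  10.22727273]
[268   7   7   9  21] [271.14285714  11.04761905]
[429   7   5   7  16] [431.375    9.5625]
[353  10   8   9  19] [356.94736842  14.63157895]
[66 23 13  7 26] [71.92307692 25.92307692]
[67 34 10  6 16] [71.1875 36.625 ]
[25 41  7 11 18] [28.05555556 46.16666667]
[19 42  7 13 22] [21.86363636 47.22727273]
[558  44   9   6  17] [561.58823529  46.29411765]
[595  53   7   6  19] [597.42105263  55.47368421]
[126  63  12   8  19] [131.47368421  67.10526316]
[98 68 11 13 25] [103.2   73.96]
[49 79  6  9 18] [51.44444444 82.61111111]
[12 90  9  6 18] [16.33333333 92.        ]
[ 10 106   9  10  16] [ 13.5    110.0625]
[ 13 108  10  13  38] [ 17.36842105 114.94736842]
[ 26 111  12  16  26] [ 31.80769231 117.88461538]
[596 133
[... 309 characters left out ...]
1.27906977 163.09302326]
[457 160  14   8  18] [463.38888889 163.22222222]
[188 169  18  10  81] [196.2345679  174.03703704]
[203 170  14  10  32] [210.5625 175.    ]
[459 176  14  12  77] [465.44155844 182.32467532]
[ 14 194   7   9  17] [ 17.76470588 198.76470588]
[451 204  11  13  78] [454.97435897 210.61538462]
[204 243  11  14 107] [209.14018692 249.8411215 ]
[ 11 258   7   8  19] [ 13.94736842 261.84210526]
[  9 425   5   8  16] [ 11.625  428.4375]
[  3 438   7  10  17] [  6.         441.82352941]
[ 26 444   8   8  17] [ 29.41176471 448.05882353]
[  9 461   7  12  24] [ 11.54166667 466.625     ]
[ 80 462  13  10  24] [ 86.875      466.95833333]
[ 66 464   7   8  16] [ 70.     467.3125]
```

View pics/top0c.png

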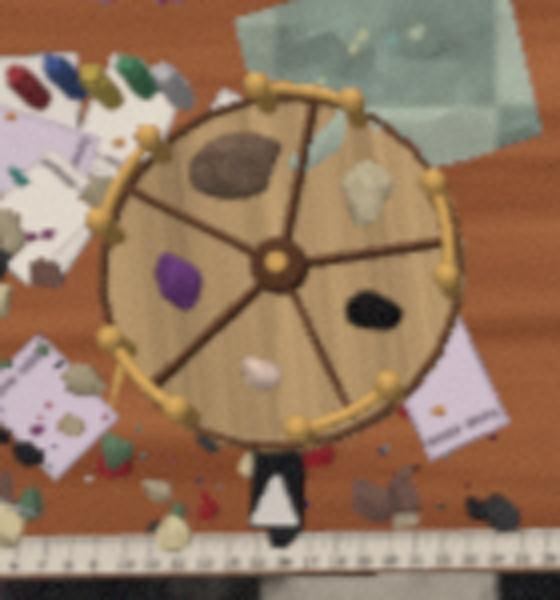

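```bash
python3 - <<'E'
from h import *
from scipy.optimize import least_squares
from scipy.spatial.transform import Rotation as R
f=lambda c:(165+(c[0]+.5)/4-.5,180+(c[1]+.5)/4-.5)
P=[(256,84),(353,99),(148,137),(100,220),(107,338),(181,409),(296,428),(387,384),(446,274),(432,180)]
W=np.array([ray("top",f(c),.068)[:2] for c in P])
def res(v):
    out=[]
    for w in W:
        a=np.arctan2(w[1]-v[1],w[0]-v[0])-v[2]
        cand=[np.deg2rad(72*k+s) for k in range(5) for s in(-16,16)]
        d=min(((a-c+np.pi)%(2*np.pi)-np.pi for c in cand),key=abs)
        out+= [np.hypot(*(w-v[:2]))-v[3], .098*d]
    return np.array(out)
best=min((least_squares(res,[.52,.22,t,.098]) for t in np.linspace(0,1.25,8)),key=lambda s:s.cost)
print(best.x,np.degrees(best.x[2]),best.cost, best.fun.round(3))
c=best.x[:2]
hub=ray("top",f((278,263)),.047); print("hub",hub)
tip=ray("top",f((278,475)),.014); print("tip",tip,np.hypot(*(tip[:2]-c)),np.degrees(np.arctan2(*(tip[:2]-c)[::-1])))
base=ray("top",f((275,525)),.014); print(base, "dir",np.degrees(np.arctan2(*(base-tip)[1::-1])))
pu=ray("top",f((179,280)),.035)[:2]; print("purple",pu,np.degrees(np.arctan2(*(pu-c)[::-1])),np.hypot(*(pu-c)))
print(R.from_quat(robot.get_obs()["tool_rot"]).as_matrix().round(3))
E
```

```text
[0.5247936  0.22027379 1.08414558 0.09781323] 62.11696638296725 7.700137089778954e-06 [ 0.     0.     0.001 -0.001 -0.     0.    -0.001 -0.     0.001 -0.001
 -0.001  0.002  0.    -0.001  0.    -0.001 -0.     0.001 -0.     0.001]
hub [0.52374364 0.21975433 0.047     ]
tip [0.40825114 0.22239204 0.014     ] 0.1165617130020984 178.95871976183696
[0.38029949 0.22337504 0.014     ] dir 177.98585391162206
purple [0.51715287 0.27769576] 97.57941525287539 0.05792808863388102
[[-0.93  -0.     0.368]
 [-0.368  0.002 -0.93 ]
 [-0.    -1.    -0.002]]
```

Request:
play_rows:
  series:
    - [0,0,0,0,0,-0.0387,0]
    - [0,0,0,0,0,-0.0387,0]
    - [0,0,0,0,0,-0.0387,0]
    - [0,0,0,0,0,-0.0387,0]
    - [0,0,0,0,0,-0.0387,0]
    - [0,0,0,0,0,-0.0387,0]
    - [0,0,0,0,0,-0.0387,0]
    - [0,0,0,0,0,-0.0387,0]
    - [0,0,0,0,0,-0.0387,0]
    - [0,0,0,0,0,-0.0387,0]
    - [0,0,0,0,0,-0.0387,0]
    - [0,0,0,0,0,0,0]
  grip_force: 20

```text
time: 1.1
position: [0.2299, -0.5807, 0.2234]
tool_rot: [-0.535, 0.463, -0.462, 0.535]
ft_force: [0.3, -0.8, 0.1]
grip_width: 0.015
```

Request:
play_rows:
  series:
    - [0,-0.34,0,0.185,0,0,0]
    - [0,-0.34,0,0.185,0,0,0]
    - [0,-0.34,0,0.185,0,0,0]
    - [0,-0.34,0,0.185,0,0,0]
    - [0,-0.34,0,0.185,0,0,0]
    - [0,-0.34,0,0.185,0,0,0]
    - [0,-0.34,0,0.185,0,0,0]
    - [0,-0.34,0,0.185,0,0,0]
    - [0,-0.34,0,0.185,0,0,0]
    - [0,-0.34,0,0.185,0,0,0]
    - [0,-0.34,0,0.185,0,0,0]
    - [0,-0.34,0,0.185,0,0,0]

```text
time: 2.1
position: [0.3916, -0.1438, 0.224]
tool_rot: [-0.534, 0.464, -0.464, 0.534]
ft_force: [1.0, -0.5, -0.5]
grip_width: 0.0003
```

Request:
play_rows:
  series:
    - [0,-0.367,0,0.152,0,0,0]
    - [0,-0.367,0,0.152,0,0,0]
    - [0,-0.367,0,0.152,0,0,0]
    - [0,-0.367,0,0.152,0,0,0]
    - [0,-0.367,0,0.152,0,0,0]
    - [0,-0.367,0,0.152,0,0,0]
    - [0,-0.367,0,0.152,0,0,0]
    - [0,-0.367,0,0.152,0,0,0]
    - [0,-0.367,0,0.152,0,0,0]
    - [0,-0.367,0,0.152,0,0,0]
    - [0,-0.367,0,0.152,0,0,0]
    - [0,-0.367,0,0.152,0,0,0]

```text
time: 3.1
position: [0.5088, 0.3184, 0.2237]
tool_rot: [0.534, -0.464, 0.464, -0.534]
ft_force: [0.6, -0.3, 0.2]
grip_width: 0.0004
```

```bash
python3 - <<'E'
from h import *
from scipy.spatial.transform import Rotation as R
o=robot.get_obs();print(o["position"],o["q"].round(3),R.from_quat(o["tool_rot"]).as_matrix().round(3))
p=eyes.camera_params("wrist");print(p)
im=eyes.camera("wrist")[:,:,::-1].copy();cv2.imwrite("pics/w1.png",im)
E
```

```text
[0.50882462 0.31842947 0.22369676] [ 0.373  0.494  1.497 -0.     1.151  0.233] [[ 0.14  -0.     0.99 ]
 [-0.99  -0.     0.14 ]
 [ 0.    -1.    -0.001]]
{'K': array([[367.93267572,   0.        , 314.45062278],
       [  0.        , 367.93267572, 231.4708426 ],
       [  0.        ,   0.        ,   1.        ]]), 'rvec': array([-2.88565796, -0.20273968, -0.02415342]), 'tvec': array([-0.54731374,  0.20799211,  0.44975616])}
```

View pics/w1.png

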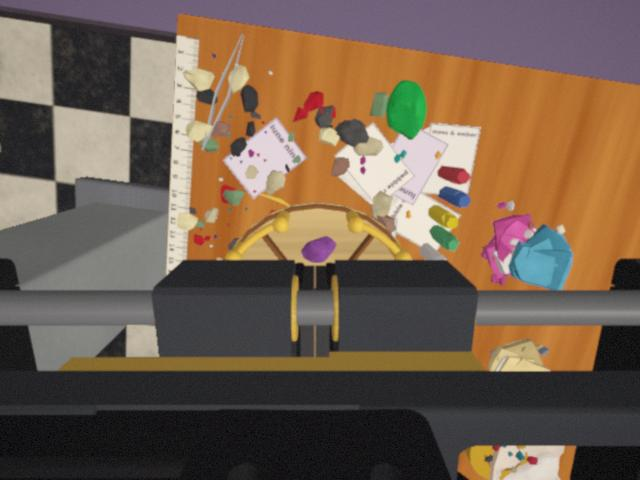

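The wrist view shows the purple stone at (320,248), between the gap posts at (282,222) and (355,222), with the fingers over the gap. Only this cabochon is on the platter and violet, so it fits the description. I'll check it in an enlarged crop.

```bash
python3 - <<'E'
from h import *
im=cv2.imread("pics/w1.png")
cv2.imwrite("pics/w1c.png",cv2.resize(im[180:280,220:420],None,fx=4,fy=4,interpolation=cv2.INTER_CUBIC))
c=np.array([.5245,.220])
for uv in((282,222),(355,222)):
    w=ray("wrist",uv,.069)[:2]-c; print(w+c,np.hypot(*w),np.degrees(np.arctan2(w[1],w[0])))
print(proj("wrist",[[.524,.22,.047],[.409,.2225,.014]]))
E
```

```text
[0.48360698 0.31943004] 0.10751080066342983 112.35610704550332
[0.54713048 0.32848799] 0.11082320111812548 78.21712759062203
[[311.65684873 318.56387719]
 [206.39450322 288.48144306]]
```

View pics/w1c.png

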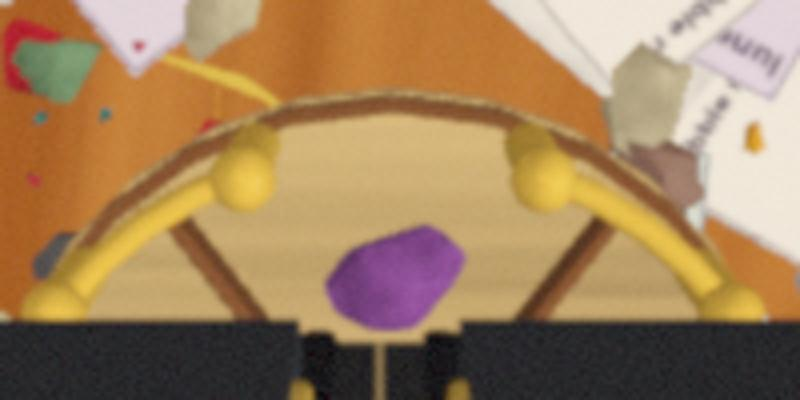

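```bash
python3 - <<'E'
from h import *
c=np.array([.5245,.220])
for uv in((281.2,224.5),(355.7,224.5)):
  for z in(.060,.069):
    w=ray("wrist",uv,z)[:2]-c; print(z,w+c,np.hypot(*w),np.degrees(np.arctan2(w[1],w[0])))
w=ray("wrist",(317.5,204),.03)[:2]-c;print("lip",w+c,np.hypot(*w))
p=eyes.camera_params("wrist");Rm=cv2.Rodrigues(p["rvec"])[0];print(-Rm.T@p["tvec"],Rm[2])
print(proj("wrist",[[.5088,.3184,.1987],[.5088,.3184,.2237]]), proj("top",[.5088,.3184,.1987]),proj("scene",[.5088,.3184,.1987]))
for n in("top","scene"):
    im=eyes.camera(n)[:,:,::-1].copy();cv2.imwrite(f"pics/{n}1.png",im)
E
python3 - <<'E'
import cv2
a=cv2.imread("pics/top1.png")[180:330,165:305];b=cv2.imread("pics/scene1.png")[180:300,330:470]
cv2.imwrite("pics/a1.png",cv2.resize(a,None,fx=4,fy=4,interpolation=2));cv2.imwrite("pics/b1.png",cv2.resize(b,None,fx=5,fy=5,interpolation=2))
E
```

```text
0.06 [0.48270008 0.3149638 ] 0.10375624011023923 113.75750363362955
0.069 [0.48318397 0.31709554] 0.105520412569069 113.05069145358216
0.06 [0.54948733 0.32448439] 0.10743069213309309 76.55038052889743
0.069 [0.54812129 0.32635241] 0.10894402379110539 77.47764820496184
lip [0.5136519  0.33321383] 0.11373236963484595
[0.50016976 0.39192488 0.38492342] [ 0.0395741  -0.23648789 -0.97082819]
[[308.92475127 281.90116864]
 [308.45390354 301.57928455]] [[169.45837063 237.76631578]] [[466.56575285 203.45533693]]
```

View pics/a1.png

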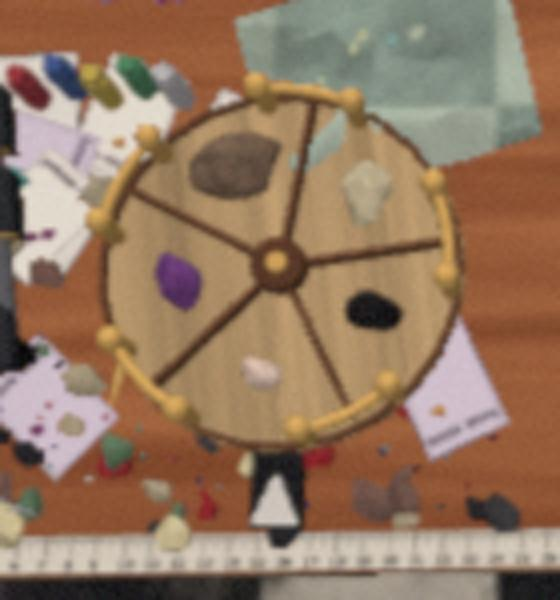

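View pics/b1.png

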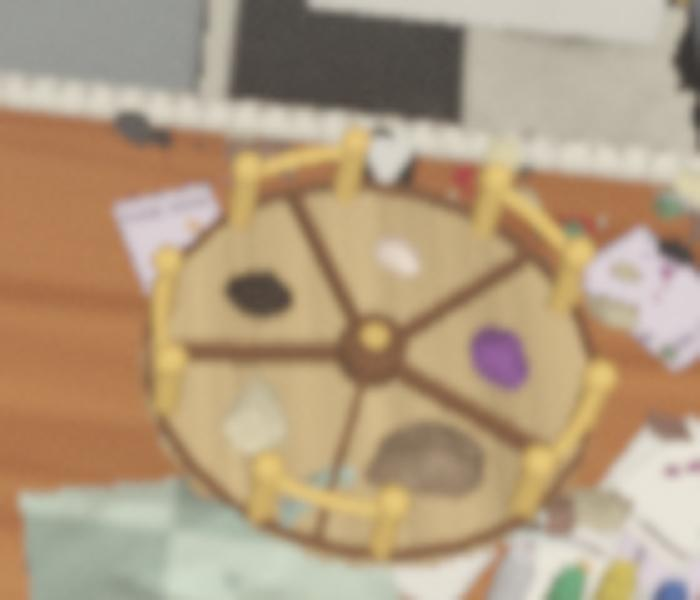

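```bash
python3 - <<'E'
from h import *
from scipy.optimize import least_squares
f=lambda c:(330+(c[0]+.5)/5-.5,180+(c[1]+.5)/5-.5)
P=[(247,160),(357,139),(496,180),(578,250),(600,375),(539,463),(395,498),(267,467),(172,357),(168,260)]
for z in(.066,.070):
    W=np.array([ray("scene",f(c),z)[:2] for c in P])
    def res(v):
        out=[]
        for w in W:
            a=np.arctan2(w[1]-v[1],w[0]-v[0])-v[2]
            d=min(((a-np.deg2rad(72*k+s)+np.pi)%(2*np.pi)-np.pi for k in range(5) for s in(-16,16)),key=abs)
            out+= [np.hypot(*(w-v[:2]))-v[3], .098*d]
        return np.array(out)
    b=least_squares(res,[.52,.22,1.084,.098]);print(z,b.x,np.degrees(b.x[2]),b.cost)
print("hub",ray("scene",f((375,337)),.047))
E
```

```text
0.066 [0.52278772 0.21718697 1.07929897 0.09845946] 61.839275546605286 1.5334291952299446e-05
0.07 [0.52572545 0.21680136 1.07929897 0.09797664] 61.83927573753738 1.5223084194392064e-05
hub [0.52450485 0.21712154 0.047     ]
```

Request:
play_rows:
  series:
    - [0,0.033,0.3,0.015,0,0,0]
    - [0,0,0.3,0,0,0,0]
    - [0,0,0.2,0,0,0,0]
    - [0,0,0.15,0,0,0,0]
    - [0,0,0.15,0,0,0,0]
    - [0,0,0.1,0,0,0,0]
    - [0,0,0.1,0,0,0,0]
    - [0,0,0.1,0,0,0,0]
    - [0,0,0.1,0,0,0,0]
    - [0,0,0.067,0,0,0,0]
    - [0,0,0,0,0,0,0]

```text
time: 4.17
position: [0.5101, 0.3128, 0.0658]
tool_rot: [0.535, -0.463, 0.463, -0.534]
ft_force: [-1.0, 0.1, -0.3]
grip_width: 0.0004
```

```bash
python3 - <<'E'
from h import *
o=robot.get_obs();print(o["position"],o["ft_force"])
a=eyes.camera("top")[180:330,165:305,::-1];b=eyes.camera("scene")[180:300,330:470,::-1]
cv2.imwrite("pics/d2.png",np.hstack([cv2.resize(a,(392,420),interpolation=2),cv2.resize(b,(408,420),interpolation=2)]))
E
```

```text
[0.51010855 0.31284687 0.06584964] [-0.98166626  0.09108859 -0.31026485]
```

View pics/d2.png

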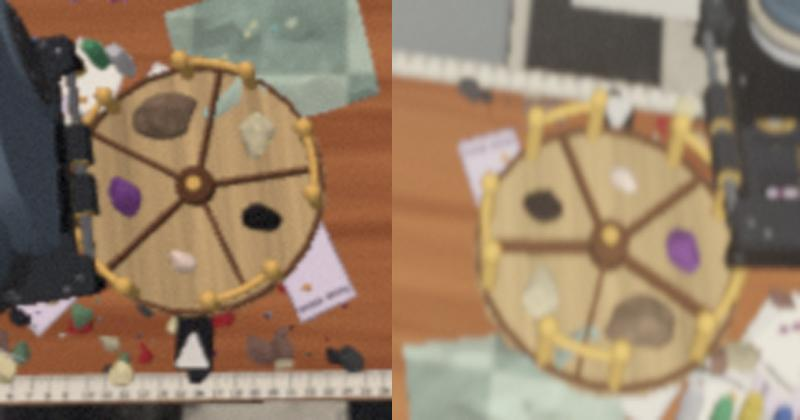

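Request:
play_rows:
  series:
    - [0,-0.027,0,-0.0257,0,-0.00833,0]
    - [0,0.0003,0,-0.0257,0,-0.00833,0]
    - [0,0.0003,0,-0.0257,0,-0.00833,0]
    - [0,0.0003,0,-0.0257,0,-0.00833,0]
    - [0,0.0003,0,-0.0257,0,-0.00833,0]
    - [0,0.0003,0,-0.0257,0,-0.00833,0]
    - [0,0.0003,0,-0.0257,0,-0.00833,0]
    - [0,0.0003,0,-0.0257,0,-0.00833,0]
    - [0,0.0003,0,-0.0257,0,-0.00833,0]
    - [0,0.0003,0,-0.0257,0,-0.00833,0]
    - [0,0.0003,0,-0.0257,0,-0.00833,0]
    - [0,0.0003,0,-0.0257,0,-0.00833,0]

```text
time: 5.27
position: [0.4814, 0.3074, 0.0681]
tool_rot: [-0.6, 0.372, -0.373, 0.601]
ft_force: [0.9, -0.6, 0.1]
grip_width: 0.0001
```

```bash
cat > st.py <<'E'
from h import *
from scipy.spatial.transform import Rotation as R
o=robot.get_obs();p=o["position"];d=p[:2]-np.array([.5245,.2185]);z=R.from_quat(o["tool_rot"]).as_matrix()[:,2]
print(p,"r",np.hypot(*d),"az",np.degrees(np.arctan2(d[1],d[0]))%360,"yaw",np.degrees(np.arctan2(z[1],z[0])),o["ft_force"],o["q"].round(2))
E
cat > look.py <<'E'
from h import *
import sys
a=eyes.camera("top")[180:330,165:305,::-1];b=eyes.camera("scene")[180:300,330:470,::-1]
cv2.imwrite(sys.argv[1],np.hstack([cv2.resize(a,(392,420),interpolation=2),cv2.resize(b,(408,420),interpolation=2)]))
E
python3 st.py; python3 look.py pics/d3.png
```

```text
[0.48140093 0.30741516 0.06810673] r 0.09881009622304007 az 115.86045284962934 yaw 26.364811720584825 [ 0.87529939 -0.56874492  0.13058769] [ 0.37  0.68  1.69  0.    0.77 -0.09]
```

View pics/d3.png

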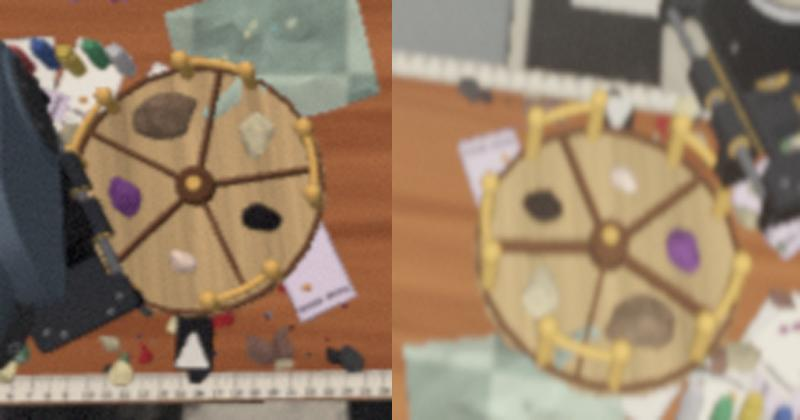

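```bash
python3 - <<'E'
from h import *
im=eyes.camera("wrist")[:,:,::-1];cv2.imwrite("pics/w3.png",im)
b=eyes.camera("scene")[150:290,370:530,::-1];cv2.imwrite("pics/s3.png",cv2.resize(b,None,fx=4,fy=4,interpolation=2))
print((proj("scene",[[.4814,.3074,.043],[.4814,.3074,.068],[.4814,.3074,.11]])-[370,150])*4)
E
```

```text
[[299.03948013 350.79381859]
 [308.20410133 324.84436321]
 [324.4522313  278.83808377]]
```

View pics/w3.png

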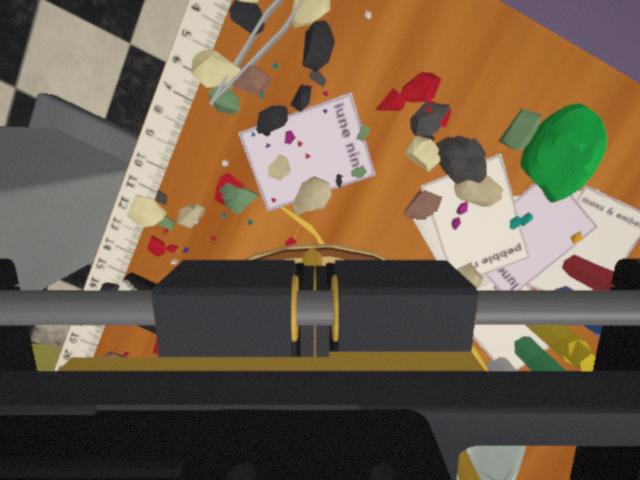

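View pics/s3.png

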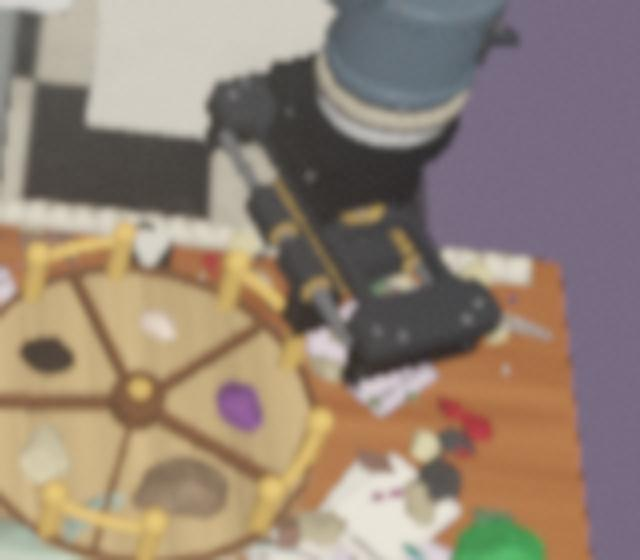

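```bash
python3 - <<'E'
from h import *
c=np.array([.5245,.2185])
for uv,z in(((312,257),.07),((315,247),.03),((250,258),.03),((380,258),.03)):
    w=ray("wrist",uv,z)[:2]; d=w-c; print(w,np.hypot(*d),np.degrees(np.arctan2(d[1],d[0])))
P=[[*(c+.098*np.array([np.cos(a),np.sin(a)])),z] for a in np.radians([118,82]) for z in(.024,.072)]
print(proj("wrist",P)); print((proj("scene",P)-[370,150])*4)
print(proj("wrist",[[.4814,.3074,.043],[.4814,.3074,.068]]))
im=cv2.imread("pics/w3.png");cv2.imwrite("pics/w3c.png",cv2.resize(im[220:370,220:420],None,fx=4,fy=4,interpolation=2))
E
```

```text
[0.47298862 0.32129551] 0.11497973670583772 116.615695648486
[0.4775156  0.31541191] 0.10770075092104918 115.86482927608526
[0.44736123 0.29334511] 0.10748106608422456 135.8646104859734
[0.51342731 0.32582892] 0.1078985707769509 95.89013700426275
[[308.61834091 260.0451753 ]
 [307.1330824  293.77429908]
 [406.35183032 286.96112268]
 [431.23076222 327.11411638]]
[[288.23549092 365.33911514]
 [305.44001471 316.00952501]
 [306.36160899 452.51178082]
 [324.91602828 404.84254361]]
[[314.95920548 269.99552185]
 [315.09468408 288.58852181]]
```

View pics/w3c.png

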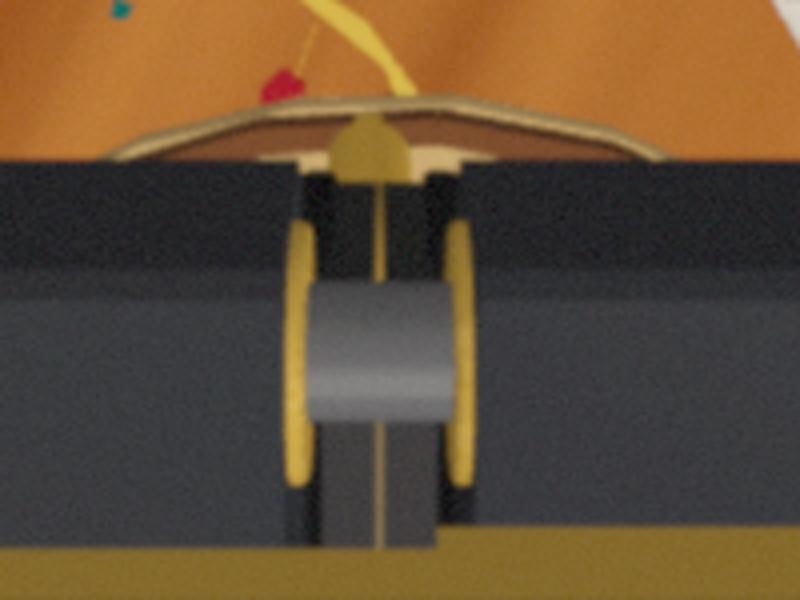

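```bash
python3 - <<'E'
from h import *
print(robot.nose_length,[a for a in dir(robot) if a[0]!='_'])
for n in("scene","top"):
    p=eyes.camera_params(n);Rm=cv2.Rodrigues(p["rvec"])[0];print(n,-Rm.T@p["tvec"])
im=eyes.camera("scene")[190:260,410:500,::-1];cv2.imwrite("pics/s4.png",cv2.resize(im,None,fx=8,fy=8,interpolation=cv2.INTER_LANCZOS4))
im=eyes.camera("top")[210:310,150:250,::-1];cv2.imwrite("pics/t4.png",cv2.resize(im,None,fx=6,fy=6,interpolation=cv2.INTER_LANCZOS4))
c=np.array([.5245,.2185])
P=[[*(c+.098*np.array([np.cos(a),np.sin(a)])),z] for a in np.radians([118]) for z in(.024,.072)]+[[.4814,.3074,.043],[.4814,.3074,.068]]
print((proj("scene",P)-[410,190])*8);print((proj("top",P)-[150,210])*6)
E
```

```text
0.025 ['Unreachable', 'get_obs', 'nose_length']
scene [1.12183762 0.13806821 0.88171344]
top [0.3069238  0.03965835 1.08827587]
[[256.47098183 410.67823028]
 [290.88002941 312.01905002]
 [278.07896025 381.58763717]
 [296.40820265 329.68872641]]
[[286.59755459 344.50750885]
 [254.4183764  323.80458835]
 [268.16398075 328.89190772]
 [251.04237457 317.78779069]]
```

View pics/s4.png

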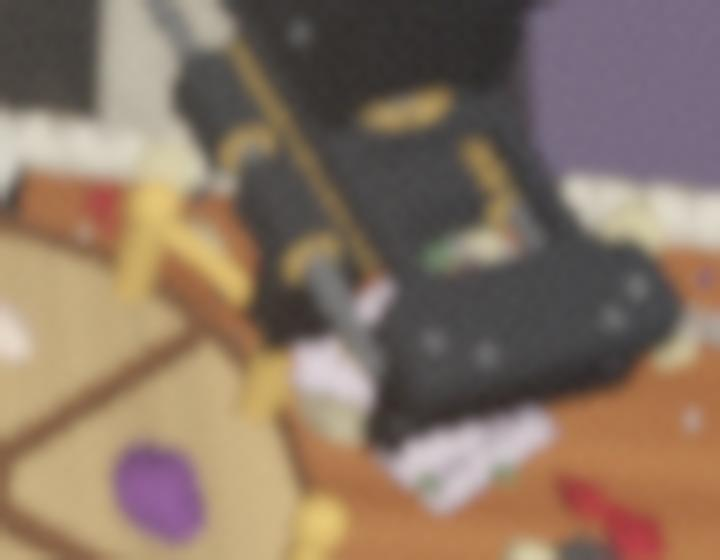

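View pics/t4.png

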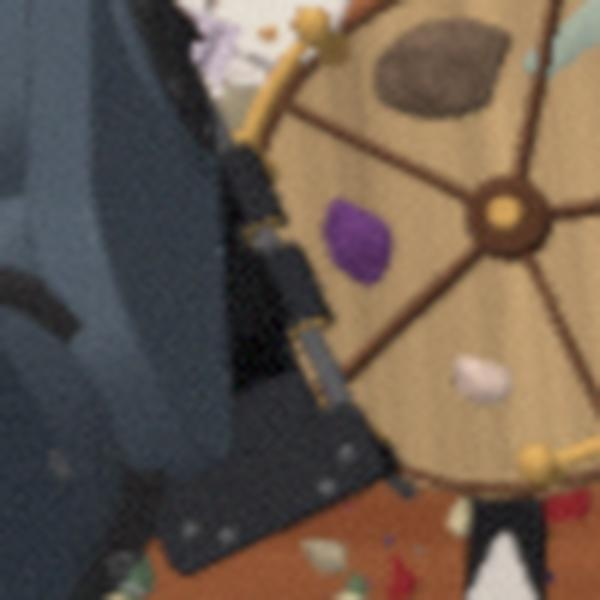

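```bash
python3 - <<'E'
from h import *
im=cv2.imread("pics/scene1.png")[130:240,420:540];cv2.imwrite("pics/s1c.png",cv2.resize(im,None,fx=6,fy=6,interpolation=cv2.INTER_LANCZOS4))
P=[[.5088,.3184,z] for z in(.1987,.2237,.2687)]
print((proj("scene",P)-[420,130])*6)
E
```

```text
[[279.39451709 440.73202158]
 [298.43638692 390.64670537]
 [335.03747155 294.37586043]]
```

View pics/s1c.png

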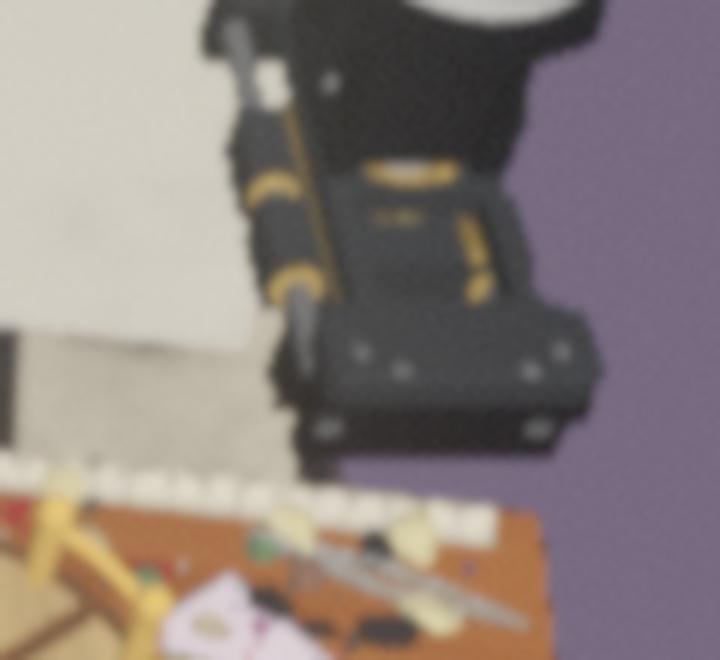

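```bash
python3 - <<'E'
from h import *
def draw(img,out,off,s,pos,yaw):
    im=cv2.imread(img)
    c,sn=np.cos(yaw),np.sin(yaw);X=np.array([sn,-c,0]);Z=np.array([c,sn,0]);Y=np.array([0,0,-1]);pos=np.array(pos)
    def box(hx,hz,y0,y1,col):
        P=[pos+a*X*hx+b*Z*hz+Y*y for y in(y0,y1) for a,b in((-1,-1),(-1,1),(1,1),(1,-1))]
        q=((proj("scene",P)-off)*s).astype(int)
        for i in range(4):
            for a,b in((i,(i+1)%4),(4+i,4+(i+1)%4),(i,4+i)): cv2.line(im,tuple(map(int,q[a])),tuple(map(int,q[b])),col,1)
    box(.0095,.015,-.045,.025,(0,0,255)); box(.0375,.095,-.11,-.045,(0,255,0)); cv2.imwrite(out,im)
draw("pics/s1c.png","pics/s1d.png",[420,130],6,[.5088,.3184,.2237],np.radians(8.05))
draw("pics/s4.png","pics/s4d.png",[410,190],8,[.4814,.3074,.0681],np.radians(26.4))
E
```

View pics/s1d.png

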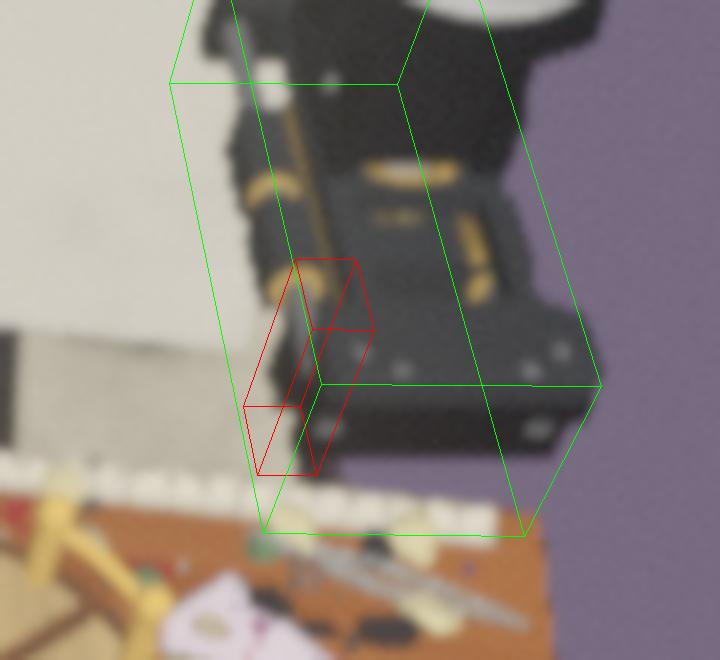

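View pics/s4d.png

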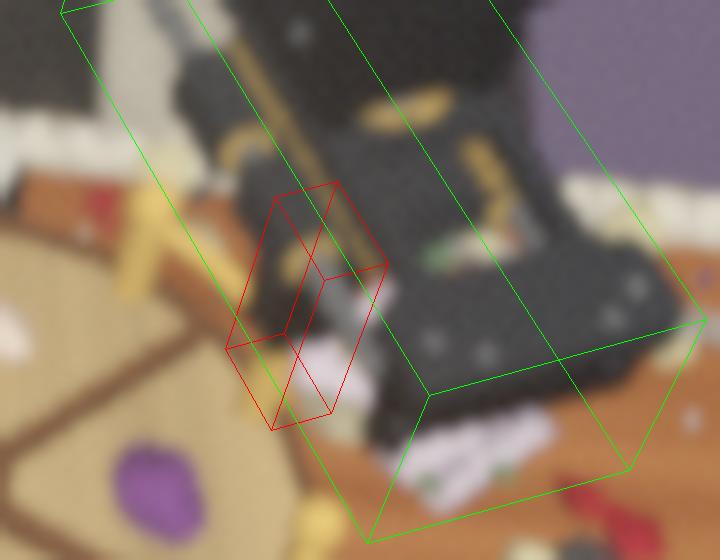

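Request:
play_rows:
  series:
    - [0,0.02,0,0,0,0,0]
    - [0,0.02,0,0,0,0,0]
    - [0,0.02,0,0,0,0,0]
    - [0,0,0,0,0,0,0]

```text
time: 5.9
position: [0.4842, 0.3012, 0.0672]
tool_rot: [0.6, -0.374, 0.374, -0.6]
ft_force: [-0.8, -0.2, 0.1]
grip_width: 0.0006
```

```bash
python3 st.py; python3 look.py pics/d5.png;python3 - <<'E'
from h import *
im=eyes.camera("wrist")[220:370,220:420,::-1];cv2.imwrite("pics/w5.png",cv2.resize(im,None,fx=4,fy=4,interpolation=2))
E
```

```text
[0.48421544 0.30116971 0.06720485] r 0.09196264343149413 az 115.97975736873411 yaw 26.179951639822242 [-0.84732897 -0.19689245  0.09320575] [ 0.36  0.68  1.69 -0.    0.77 -0.1 ]
```

View pics/d5.png

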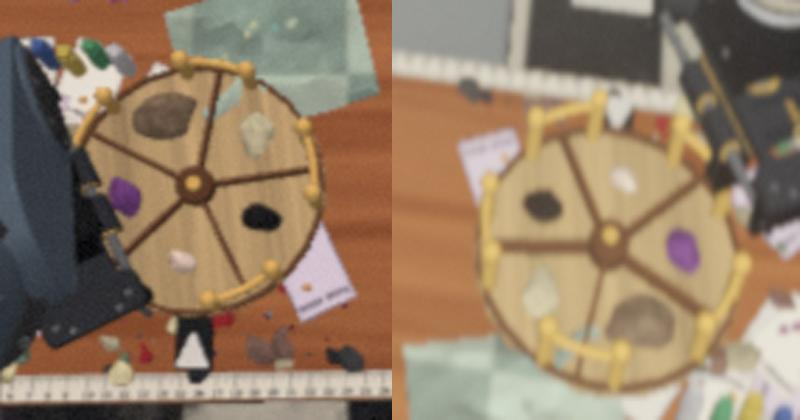

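View pics/w5.png

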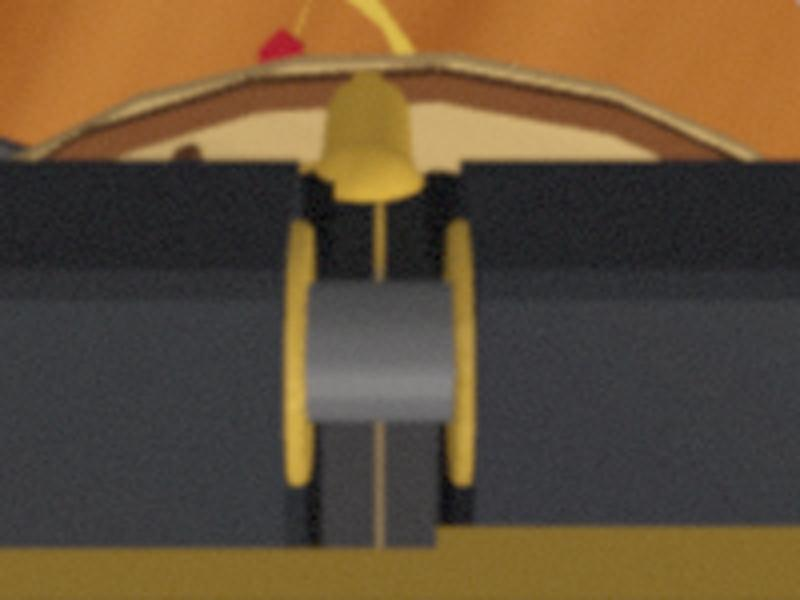

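```bash
python3 - <<'E'
from h import *
c=np.array([.5245,.2185])
for uv,z in(((313,262),.069),((312.5,240),.030),((320,235),.03),((315,263),.042),((315,263),.067)):
    w=ray("wrist",uv,z)[:2]; d=w-c; print(uv,z,w,np.hypot(*d),np.degrees(np.arctan2(d[1],d[0])))
p=eyes.camera_params("wrist");Rm=cv2.Rodrigues(p["rvec"])[0];print(-Rm.T@p["tvec"])
print(proj("wrist",[[.4842,.3012,.042],[.4842,.3012,.067],[.4842,.3012,.11]]))
im=eyes.camera("scene")[190:260,410:500,::-1];cv2.imwrite("pics/s5.png",cv2.resize(im,None,fx=8,fy=8,interpolation=cv2.INTER_LANCZOS4))
E
```

```text
(313, 262) 0.069 [0.47689134 0.31337453] 0.10614970845265058 116.64779945322093
(312.5, 240) 0.03 [0.47672204 0.31272745] 0.10564822243147902 116.88725480878573
(320, 235) 0.03 [0.47919211 0.31715459] 0.10856119733245893 114.66731886872311
(315, 263) 0.042 [0.48208977 0.30494336] 0.09628645807027428 116.1331667848199
(315, 263) 0.067 [0.47822739 0.31272316] 0.10497218057971147 116.15546764727993
[0.4534147  0.36270211 0.22760482]
[[315.44954745 270.60365399]
 [315.57720455 289.2253906 ]
 [315.90730331 337.3779164 ]]
```

View pics/s5.png

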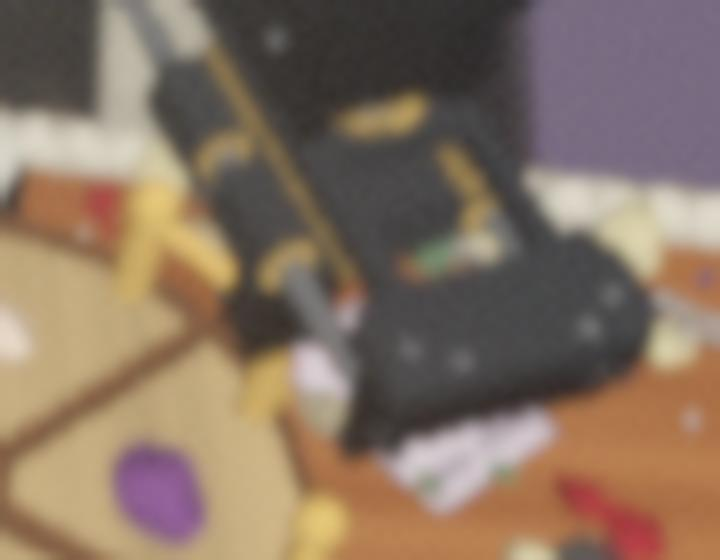

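```bash
cat > ang.py <<'E'
from h import *
import sys
def stones(im):
    hsv=cv2.cvtColor(im,cv2.COLOR_BGR2HSV); m=cv2.inRange(hsv,(120,70,30),(165,255,255)); k=np.zeros_like(m); cv2.circle(k,(235,246),45,255,-1); m&=k
    n,l,s,ce=cv2.connectedComponentsWithStats(m); i=1+np.argmax(s[1:,4]); pu=ce[i],s[i,4]
    g=cv2.cvtColor(im,cv2.COLOR_BGR2GRAY); m=cv2.inRange(g,0,45); k[:]=0; cv2.circle(k,(235,246),34,255,-1); m&=k
    n,l,s,ce=cv2.connectedComponentsWithStats(m); i=1+np.argmax(s[1:,4]); return pu,(ce[i],s[i,4])
for f in sys.argv[1:]:
    print(f,[(c.round(2),a,ray("top",c,.033)[:2].round(4)) for c,a in stones(cv2.imread(f))])
E
python3 - <<'E'
from h import *
cv2.imwrite("pics/top5.png",eyes.camera("top")[:,:,::-1])
E
python3 ang.py pics/top0.png pics/top1.png pics/top5.png
```

```text
pics/top0.png [(array([209.14, 249.84]), np.int32(107), array([0.5171, 0.2787])), (array([257.82, 257.62]), np.int32(80), array([0.4976, 0.1678]))]
pics/top1.png [(array([209.14, 249.84]), np.int32(107), array([0.5171, 0.2787])), (array([257.86, 257.63]), np.int32(81), array([0.4976, 0.1677]))]
pics/top5.png [(array([208.98, 249.92]), np.int32(111), array([0.5169, 0.279 ])), (array([257.79, 257.6 ]), np.int32(80), array([0.4977, 0.1679]))]
```

Request:
play_rows:
  series:
    - [0,0,-0.1,0,0,0,0]
    - [0,0,-0.2,0,0,0,0]
    - [0,0,-0.3,0,0,0,0]
    - [0,0,-0.3,0,0,-0.0375,0]
    - [0,0,0,0,0,-0.0375,0]
    - [0,0,0,0,0,-0.0375,0]
    - [0,0,0,0,0,-0.0375,0]
    - [0,0,0,0,0,-0.0375,0]
    - [0,0,0,0,0,-0.0375,0]
    - [0,0,0,0,0,-0.0375,0]
    - [0,0,0,0,0,-0.0375,0]
    - [0,0,0,0,0,0,0]

```text
time: 7.15
position: [0.4838, 0.3016, 0.158]
tool_rot: [-0.705, 0.059, -0.06, 0.705]
ft_force: [-1.0, 0.4, 0.3]
grip_width: 0.0004
```

```bash
python3 st.py; python3 - <<'E'
from h import *
p=robot.get_obs()["position"]
im=eyes.camera("scene")[:,:,::-1].copy();cv2.imwrite("pics/scene6.png",im)
q=(proj("scene",[p-[0,0,.025],p,p+[0,0,.045]])-[380,140])*5;print(q)
im=cv2.resize(im[140:260,380:540],None,fx=5,fy=5,interpolation=cv2.INTER_LANCZOS4)
for a in q: cv2.circle(im,tuple(a.astype(int)),4,(0,0,255),1)
cv2.imwrite("pics/s6.png",im)
E
```

```text
[0.48383832 0.30164996 0.15798455] r 0.09255964089696243 az 116.05938206978036 yaw 80.32849633678663 [-0.95027671  0.42908578  0.2934178 ] [ 0.36  0.54  1.64  0.    0.96 -1.04]
[[353.69275511 368.15123435]
 [366.68866362 330.58575149]
 [391.5468089  258.73173454]]
```

View pics/s6.png

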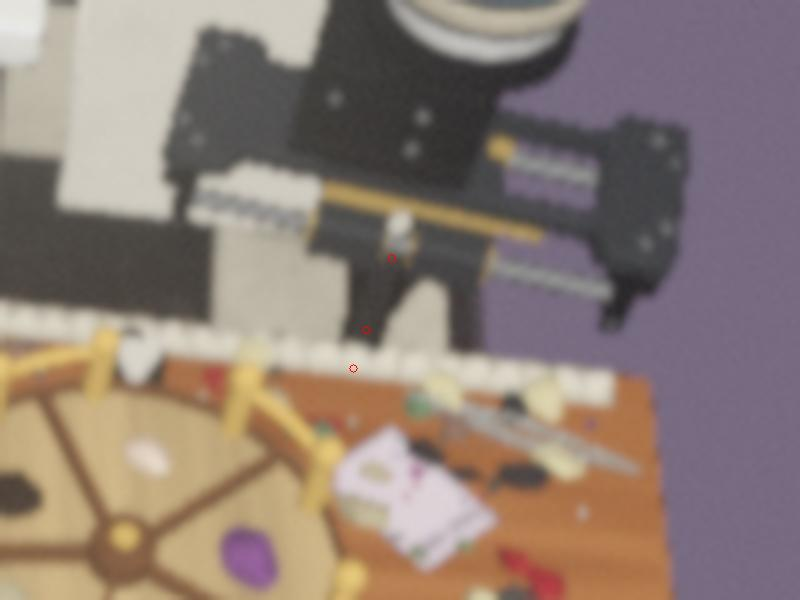

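Request:
play_rows:
  series:
    - [1,0,0,0,0,0,0]
    - [1,0,0,0,0,0,0]
    - [1,0,0,0,0,0,0]
    - [1,0,0,0,0,0,0]
    - [1,0,0,0,0,0,0]
    - [1,0,0,0,0,0,0]
    - [1,0,0,0,0,0,0]
    - [1,0,0,0,0,0,0]
    - [1,0,0,0,0,0,0]
    - [1,0,0,0,0,0,0]
    - [1,0,0,0,0,0,0]
    - [1,0,0,0,0,0,0]

```text
time: 8.2
position: [0.4839, 0.3016, 0.1573]
tool_rot: [-0.705, 0.06, -0.06, 0.705]
ft_force: [-0.6, 0.1, -0.1]
grip_width: 0.0724
```

```bash
python3 - <<'E'
from h import *
im=eyes.camera("scene")[:,:,::-1].copy()
im=cv2.resize(im[140:260,380:540],None,fx=5,fy=5,interpolation=cv2.INTER_LANCZOS4)
cv2.imwrite("pics/s7.png",im)
cv2.imwrite("pics/w7.png",eyes.camera("wrist")[:,:,::-1])
E
```

```text
(no output)
```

View pics/s7.png

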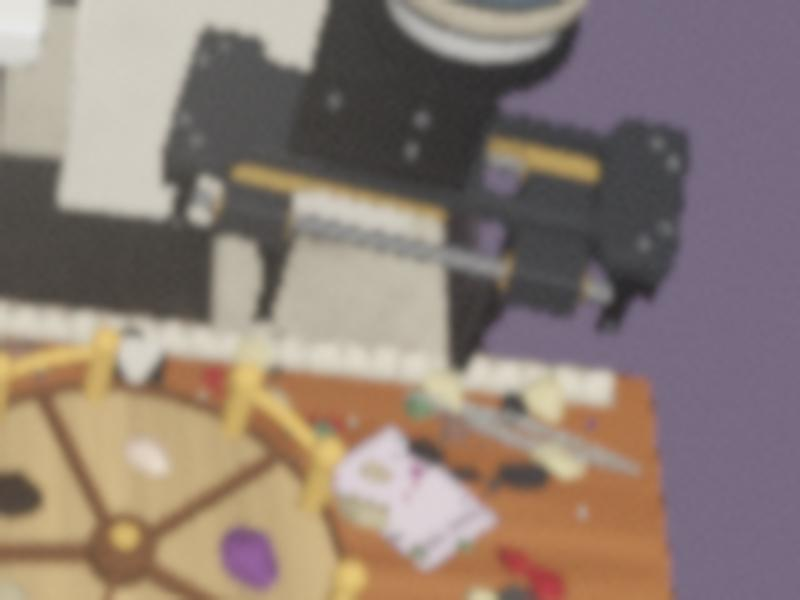

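View pics/w7.png

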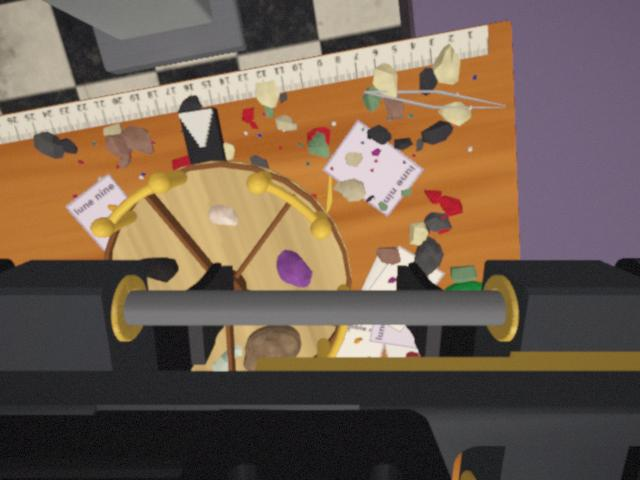

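```bash
python3 - <<'E'
from h import *
c=np.array([.5245,.2185])
for uv,z in(((160,183),.068),((259,183),.068),((320,228),.068),((102,228),.068),((203,147),.014),((222,215),.03),((294,268),.033)):
    w=ray("wrist",uv,z)[:2]; d=w-c; print(uv,z,w.round(4),np.hypot(*d).round(4),np.degrees(np.arctan2(d[1],d[0])).round(1)%360)
im=cv2.imread("pics/w7.png");cv2.imwrite("pics/w7c.png",cv2.resize(im[90:260,80:350],None,fx=2.9,fy=2.9,interpolation=2))
E
```

```text
(160, 183) 0.068 [0.4282 0.206 ] 0.0971 187.4
(259, 183) 0.068 [0.4396 0.272 ] 0.1003 147.8
(320, 228) 0.068 [0.4776 0.3075] 0.1006 117.8
(102, 228) 0.068 [0.4517 0.1575] 0.095 219.9
(203, 147) 0.014 [0.4086 0.2245] 0.1161 177.0
(222, 215) 0.03 [0.463  0.2313] 0.0628 168.2
(294, 268) 0.033 [0.5157 0.28  ] 0.0621 98.1
```

View pics/w7c.png

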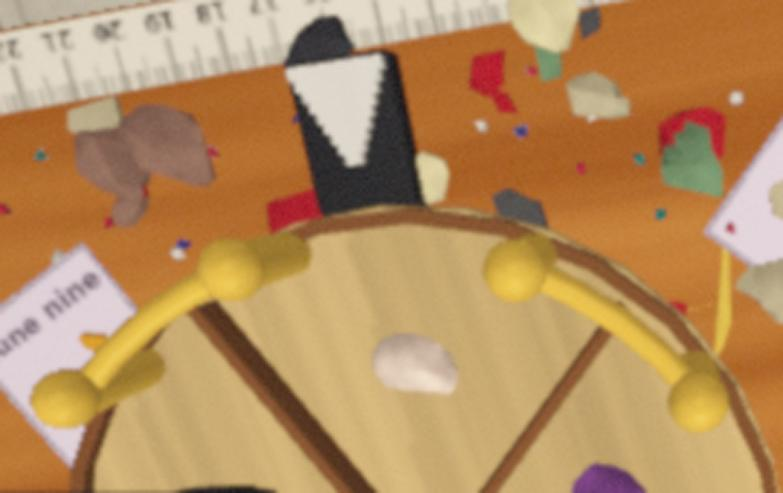

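```bash
python3 - <<'E'
from h import *
from scipy.spatial.transform import Rotation as R
o=robot.get_obs();M=R.from_quat(o["tool_rot"]).as_matrix();p=o["position"]
for y in(.006,.015,.025):
  for s in(-1,1):
    P=[p+M@np.array([x,y,s*.0437]) for x in(-.0095,.0095)]
    print(y,s,proj("wrist",P).round(0).tolist())
print(o["grip_width"])
im=cv2.imread("pics/w7.png");cv2.imwrite("pics/w7d.png",cv2.resize(im[240:380,160:460],None,fx=2.6,fy=2.6,interpolation=2))
E
```

```text
0.006 -1 [[221.0, 265.0], [223.0, 301.0]]
0.006 1 [[404.0, 265.0], [402.0, 301.0]]
0.015 -1 [[225.0, 259.0], [228.0, 294.0]]
0.015 1 [[400.0, 259.0], [398.0, 294.0]]
0.025 -1 [[230.0, 253.0], [232.0, 286.0]]
0.025 1 [[396.0, 253.0], [394.0, 286.0]]
0.0802733224071608
```

View pics/w7d.png

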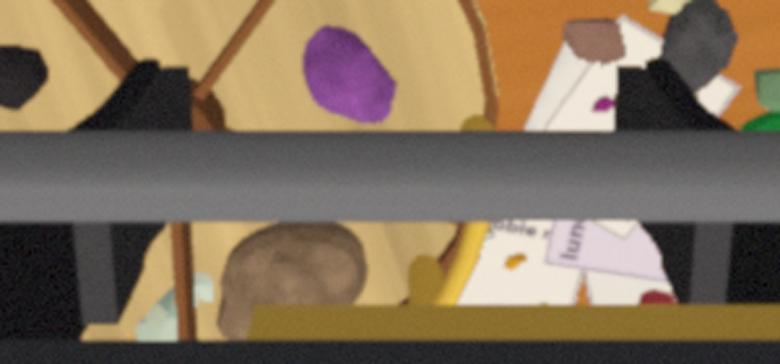

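Request:
play_rows:
  series:
    - [0,0,0,0,0,0.037,0]
    - [0,0,0,0,0,0.037,0]
    - [0,0,0,0,0,0.037,0]
    - [0,0,0,0,0,0.037,0]
    - [0,0,0,0,0,0.037,0]
    - [0,0,0,0,0,0.037,0]
    - [0,0,0,0,0,0.037,0]
    - [0,0,0,0,0,0.037,0]
    - [0,0,0,0,0,0.037,0]
    - [0,0.057,0,0.282,0,0,0]
    - [0,0,0,0,0,0,0]
    - [0,0,0,0,0,0,0]

```text
time: 9.3
position: [0.5137, 0.3061, 0.1573]
tool_rot: [-0.58, 0.404, -0.405, 0.581]
ft_force: [-0.3, -0.3, 0.9]
grip_width: 0.0152
```

```bash
python3 st.py; python3 - <<'E'
from h import *
im=eyes.camera("wrist")[:,:,::-1];print(robot.get_obs()["grip_width"])
cv2.imwrite("pics/w8.png",cv2.resize(im[190:360,200:440],None,fx=3.3,fy=3.3,interpolation=2))
E
```

```text
[0.51368871 0.30614017 0.15734247] r 0.08830448930146825 az 97.0324789493332 yaw 20.24365022383926 [-0.29222593 -0.27098     0.86782745] [ 0.35  0.57  1.57 -0.    1.   -0.  ]
0.010820327998794529
```

View pics/w8.png

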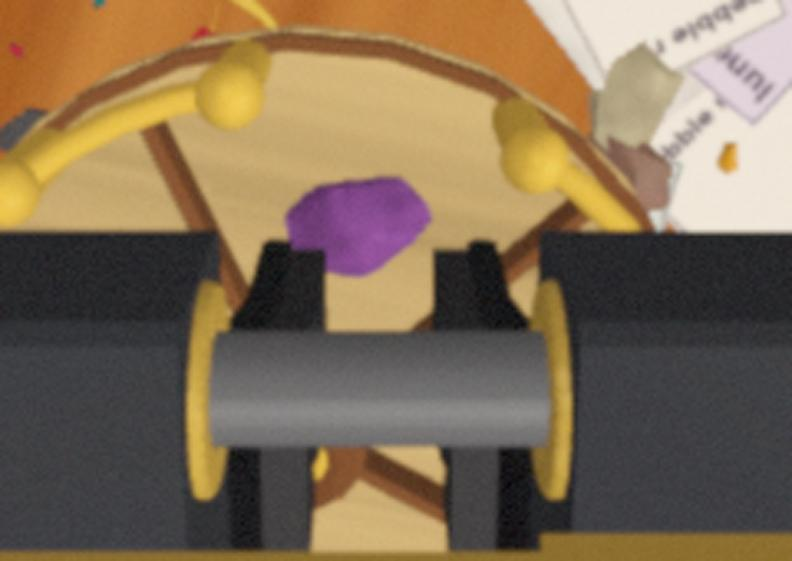

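Request:
play_rows:
  series:
    - [0,0,0.15,0,0,0,0]
    - [0,0,0.2,0,0,0,0]
    - [0,0,0.2,0,0,0,0]
    - [0,0,0.15,0,0,0,0]
    - [0,0,0.1,0,0,0,0]
    - [0,0,0.1,0,0,0,0]
    - [0,0,0.05,0,0,0,0]
    - [0,0,0,0,0,0,0]

```text
time: 10.02
position: [0.5115, 0.3058, 0.0613]
tool_rot: [0.581, -0.405, 0.404, -0.58]
ft_force: [-1.3, -0.0, -0.2]
grip_width: 0.0005
```

```bash
python3 st.py; python3 - <<'E'
from h import *
im=eyes.camera("wrist")[:,:,::-1];print(robot.get_obs()["grip_width"])
cv2.imwrite("pics/w9.png",cv2.resize(im[190:360,200:440],None,fx=3.3,fy=3.3,interpolation=2))
im=eyes.camera("scene")[170:270,400:520,::-1];cv2.imwrite("pics/s9.png",cv2.resize(im,None,fx=6,fy=6,interpolation=cv2.INTER_LANCZOS4))
E
```

```text
[0.51153594 0.30577651 0.06134541] r 0.08823410158894882 az 98.44894370943189 yaw 20.275460760232445 [-1.27140915 -0.00860833 -0.15799904] [ 0.35  0.71  1.63 -0.    0.8  -0.  ]
0.0003746933383012601
```

View pics/w9.png

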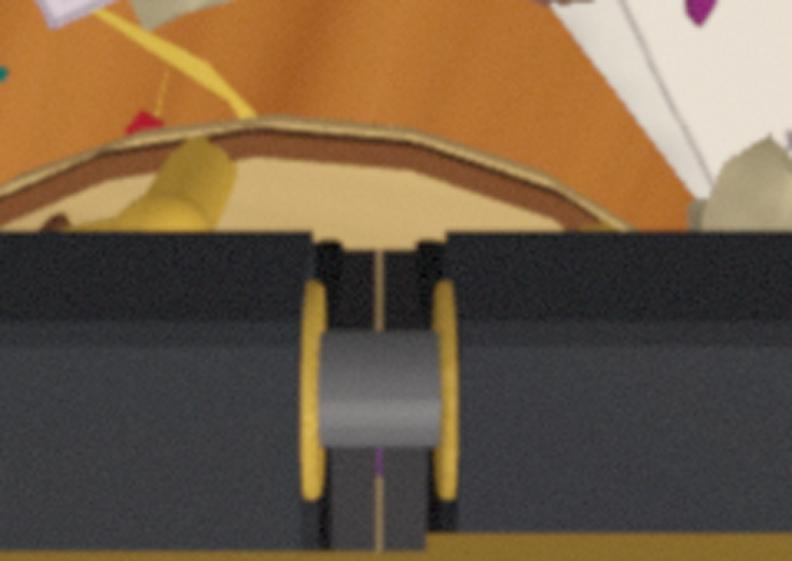

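View pics/s9.png

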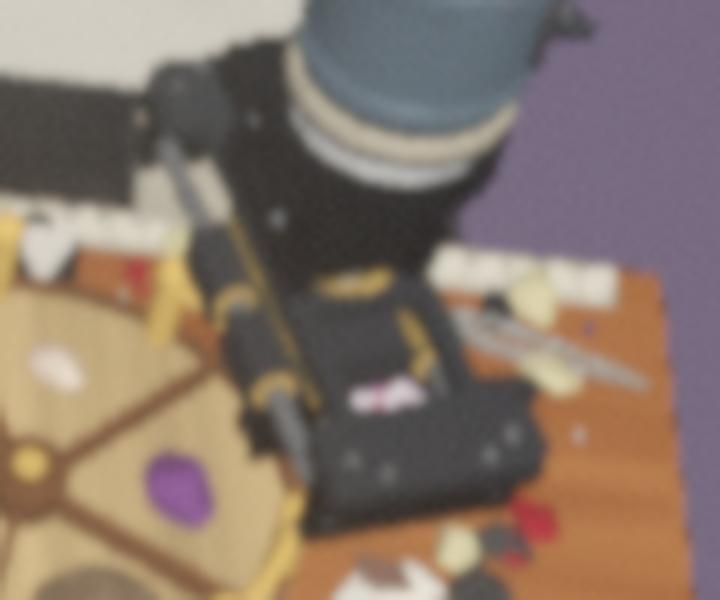

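```bash
python3 - <<'E'
from h import *
p=np.array([.5115,.3058,.0613])
print((proj("scene",[p-[0,0,.025],p-[0,0,.01],p,p+[0,0,.02]])-[400,170])*6)
E
```

```text
[[260.38180303 479.47659819]
 [268.56307029 456.91372933]
 [274.12733299 441.56821798]
 [285.52981737 410.12165213]]
```

Request:
play_rows:
  series:
    - [0,0,0.03,0,0,0,0]
    - [0,0,0.03,0,0,0,0]
    - [0,0,0.03,0,0,0,0]
    - [0,0,0,0,0,0,0]

```text
time: 10.45
position: [0.512, 0.3059, 0.0529]
tool_rot: [0.58, -0.404, 0.404, -0.58]
ft_force: [-1.2, 0.1, 0.7]
grip_width: 0.0006
```

```bash
python3 st.py; python3 - <<'E'
from h import *
im=eyes.camera("wrist")[:,:,::-1]
cv2.imwrite("pics/w10.png",cv2.resize(im[190:360,200:440],None,fx=3.3,fy=3.3,interpolation=2))
E
```

```text
[0.51201258 0.30586441 0.05289367] r 0.08825234388306272 az 98.13446301267858 yaw 20.268470195685087 [-1.19455356  0.05283809  0.6544632 ] [ 0.35  0.72  1.63 -0.    0.79 -0.  ]
```

View pics/w10.png

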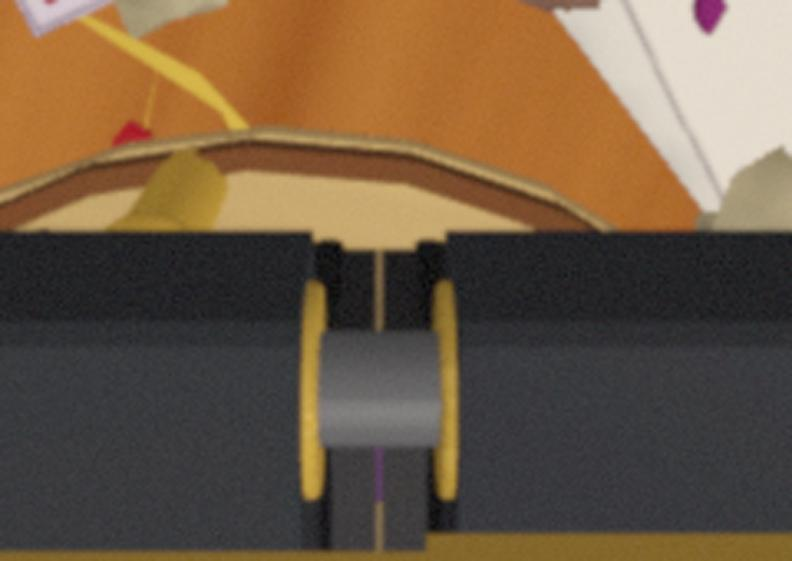

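Request:
play_rows:
  series:
    - [0,-0.0046,0,-0.0225,0,-0.00833,0]
    - [0,-0.0046,0,-0.0225,0,-0.00833,0]
    - [0,-0.0046,0,-0.0225,0,-0.00833,0]
    - [0,-0.0046,0,-0.0225,0,-0.00833,0]
    - [0,-0.0046,0,-0.0225,0,-0.00833,0]
    - [0,-0.0046,0,-0.0225,0,-0.00833,0]
    - [0,-0.0046,0,-0.0225,0,-0.00833,0]
    - [0,-0.0046,0,-0.0225,0,-0.00833,0]
    - [0,-0.0046,0,-0.0225,0,-0.00833,0]
    - [0,-0.0046,0,-0.0225,0,-0.00833,0]

```text
time: 11.33
position: [0.4912, 0.3003, 0.0535]
tool_rot: [-0.627, 0.324, -0.325, 0.629]
ft_force: [1.0, 0.8, -0.7]
grip_width: 0.0003
```

```bash
python3 st.py; python3 - <<'E'
from h import *
im=eyes.camera("wrist")[:,:,::-1]
cv2.imwrite("pics/w11.png",cv2.resize(im[190:360,200:440],None,fx=3.3,fy=3.3,interpolation=2))
cv2.imwrite("pics/top11.png",eyes.camera("top")[:,:,::-1])
E
python3 ang.py pics/top1.png pics/top11.png
```

```text
[0.49120211 0.30029765 0.05354684] r 0.0883153748627285 az 112.15007887353842 yaw 35.32611961977914 [ 1.01722588  0.77431447 -0.69459146] [ 0.35  0.7   1.69  0.    0.75 -0.26]
pics/top1.png [(array([209.14, 249.84]), np.int32(107), array([0.5171, 0.2787])), (array([257.86, 257.63]), np.int32(81), array([0.4976, 0.1677]))]
pics/top11.png [(array([210.84, 251.65]), np.int32(69), array([0.5128, 0.2746])), (array([258.86, 255.17]), np.int32(77), array([0.5032, 0.1656]))]
```

View pics/w11.png

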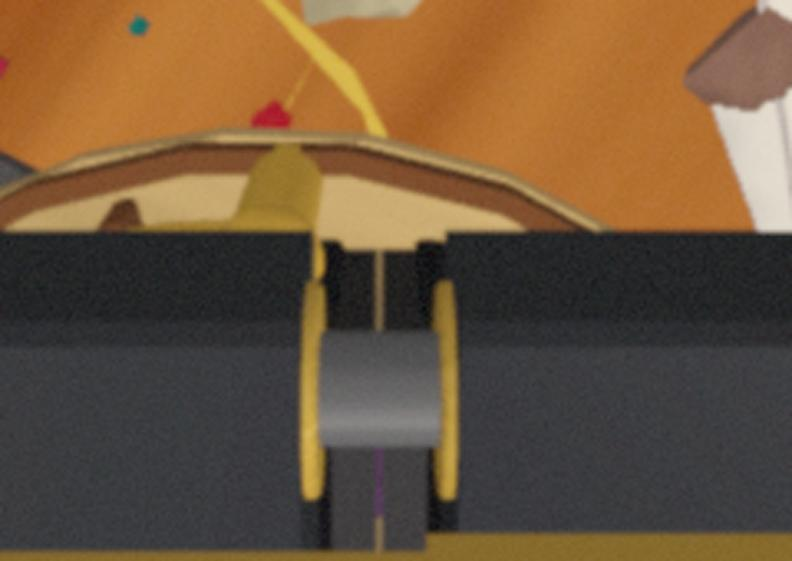

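Request:
play_rows:
  series:
    - [0,0,-0.02,0,0,0,0]
    - [0,0,-0.015,0,0,0,0]
    - [0,-0.0146,0,-0.0225,0,-0.00833,0]
    - [0,-0.0146,0,-0.0225,0,-0.00833,0]
    - [0,-0.0146,0,-0.0225,0,-0.00833,0]
    - [0,-0.0146,0,-0.023,0,-0.00833,0]
    - [0,-0.0146,0,-0.0235,0,-0.00833,0]
    - [0,-0.0048,0,-0.0237,0,-0.00833,0]
    - [0,-0.0048,0,-0.0237,0,-0.00833,0]
    - [0,-0.0048,0,-0.0237,0,-0.00833,0]
    - [0,-0.0048,0,-0.0237,0,-0.00833,0]
    - [0,-0.0048,0,-0.0237,0,-0.00833,0]

```text
time: 12.43
position: [0.4667, 0.2918, 0.0569]
tool_rot: [-0.665, 0.239, -0.24, 0.665]
ft_force: [0.4, 0.5, 0.1]
grip_width: 0.0008
```

```bash
cat > q.py <<'E'
from h import *
import sys
n=sys.argv[1]
im=eyes.camera("wrist")[:,:,::-1]
cv2.imwrite(f"pics/w{n}.png",cv2.resize(im[190:360,200:440],None,fx=3.3,fy=3.3,interpolation=2))
cv2.imwrite(f"pics/top{n}.png",eyes.camera("top")[:,:,::-1])
E
python3 st.py;python3 q.py 12; python3 ang.py pics/top12.png
```

```text
[0.46666125 0.29183364 0.05686539] r 0.09339776498466945 az 128.2630888829013 yaw 50.40676547718613 [0.43054821 0.48314455 0.10432573] [ 0.36  0.68  1.75  0.    0.71 -0.52]
pics/top12.png [(array([212.88, 257.42]), np.int32(66), array([0.4994, 0.2696])), (array([207.86, 261.22]), np.int32(93), array([0.4909, 0.2806]))]
```

View pics/w12.png

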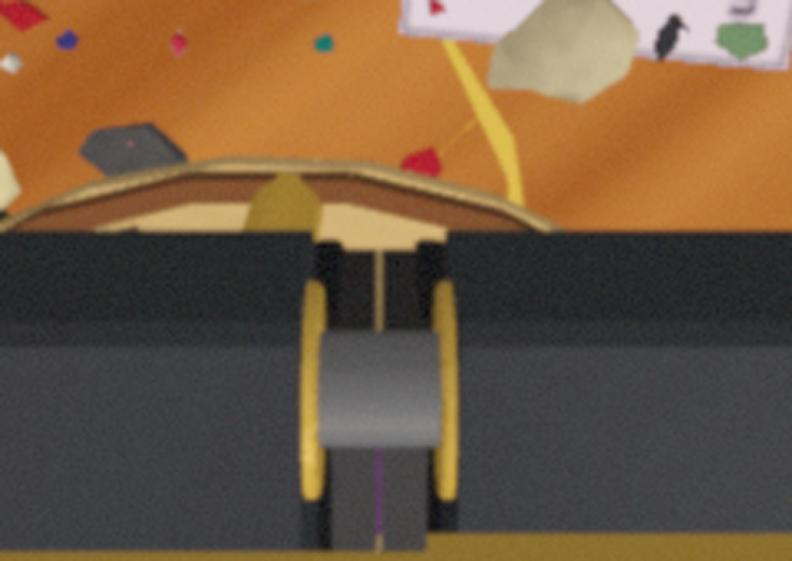

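View pics/top12.png

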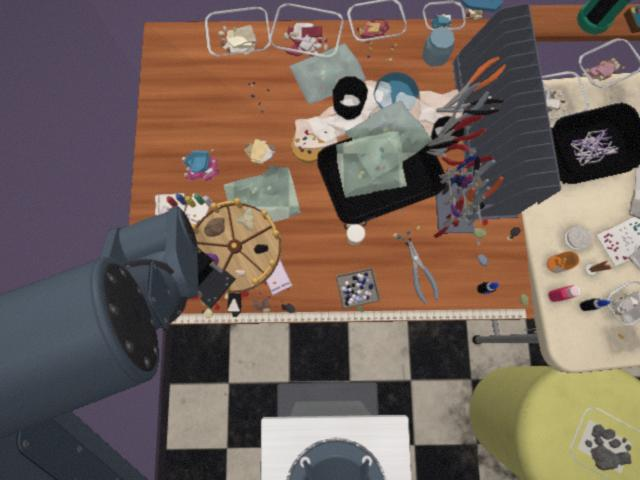

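Request:
play_rows:
  series:
    - [0,-0.0049,0,-0.0239,0,-0.00833,0]
    - [0,-0.0049,0,-0.0239,0,-0.00833,0]
    - [0,-0.0049,0,-0.0239,0,-0.00833,0]
    - [0,-0.0049,0,-0.0239,0,-0.00833,0]
    - [0,-0.0049,0,-0.0239,0,-0.00833,0]
    - [0,-0.0049,0,-0.0239,0,-0.00833,0]
    - [0,-0.0049,0,-0.0239,0,-0.00833,0]
    - [0,-0.0049,0,-0.0239,0,-0.00833,0]
    - [0,-0.0049,0,-0.0239,0,-0.00833,0]
    - [0,-0.0049,0,-0.0239,0,-0.00833,0]
    - [0,-0.0049,0,-0.0239,0,-0.00833,0]
    - [0,-0.0049,0,-0.0239,0,-0.00833,0]

```text
time: 13.53
position: [0.447, 0.2707, 0.0568]
tool_rot: [-0.694, 0.133, -0.133, 0.695]
ft_force: [0.5, 0.3, -0.3]
grip_width: 0.0004
```

```bash
python3 st.py;python3 look.py pics/d13.png
```

```text
[0.44701086 0.27071873 0.05682241] r 0.0934417557470413 az 146.0245808294229 yaw 68.31948420854731 [ 0.51230845  0.27735298 -0.2625506 ] [ 0.33  0.66  1.82  0.    0.66 -0.86]
```

View pics/d13.png

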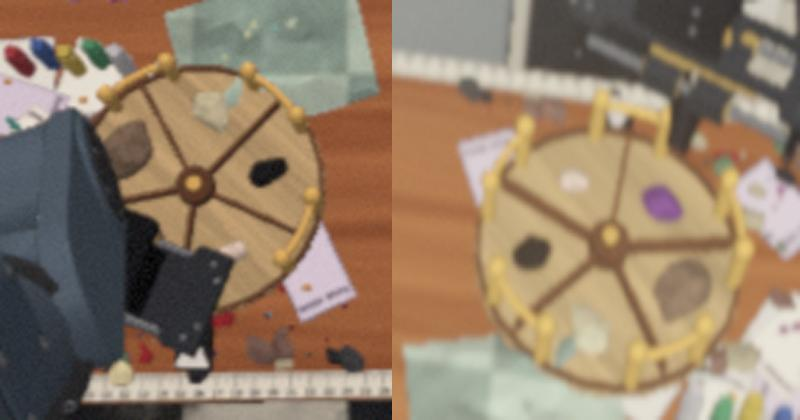

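Request:
play_rows:
  series:
    - [0,-0.0049,0,-0.0239,0,-0.00833,0]
    - [0,-0.0049,0,-0.0239,0,-0.00833,0]
    - [0,-0.0049,0,-0.0239,0,-0.00833,0]
    - [0,-0.0049,0,-0.0239,0,-0.00833,0]
    - [0,-0.0049,0,-0.0239,0,-0.00833,0]
    - [0,-0.0049,0,-0.0239,0,-0.00833,0]
    - [0,-0.0049,0,-0.0239,0,-0.00833,0]
    - [0,-0.0049,0,-0.0239,0,-0.00833,0]
    - [0,-0.0049,0,-0.0239,0,-0.00833,0]
    - [0,-0.0049,0,-0.0239,0,-0.00833,0]
    - [0,-0.0049,0,-0.0239,0,-0.00833,0]
    - [0,-0.0049,0,-0.0239,0,-0.00833,0]

```text
time: 14.63
position: [0.4347, 0.2443, 0.0568]
tool_rot: [-0.707, 0.023, -0.023, 0.707]
ft_force: [0.1, 1.6, -0.1]
grip_width: 0.0004
```

Request:
play_rows:
  series:
    - [0,-0.0049,0,-0.0239,0,-0.00833,0]
    - [0,-0.0049,0,-0.0239,0,-0.00833,0]
    - [0,-0.0049,0,-0.0239,0,-0.00833,0]
    - [0,-0.0049,0,-0.0239,0,-0.00833,0]
    - [0,-0.0049,0,-0.0239,0,-0.00833,0]
    - [0,-0.0049,0,-0.0239,0,-0.00833,0]
    - [0,-0.0049,0,-0.0239,0,-0.00833,0]
    - [0,-0.0049,0,-0.0239,0,-0.00833,0]
    - [0,0,0,0,0,0,0]

```text
time: 15.38
position: [0.4306, 0.2247, 0.0567]
tool_rot: [0.705, 0.05, -0.051, -0.705]
ft_force: [-0.2, -0.7, -0.6]
grip_width: 0.0005
```

```bash
python3 st.py;python3 look.py pics/d14.png
```

```text
[0.43060221 0.22471633 0.05671172] r 0.09410333220203257 az 176.2123634303833 yaw 98.21056190441837 [-0.15783952 -0.69632742 -0.5785667 ] [ 0.25  0.63  1.91  0.    0.6  -1.46]
```

View pics/d14.png

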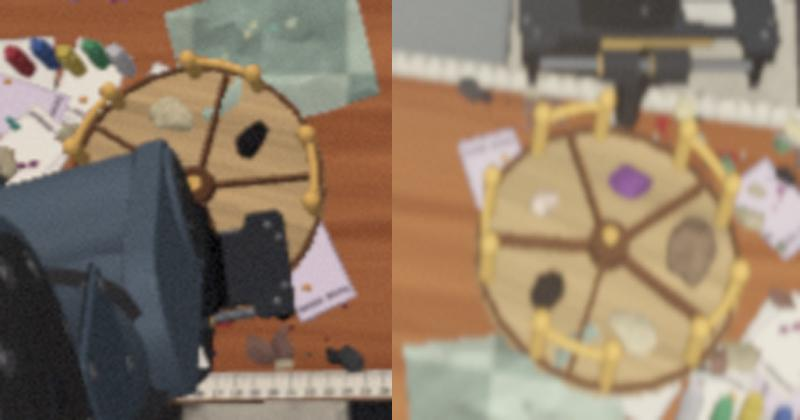

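```bash
python3 - <<'E'
from h import *
im=eyes.camera("scene")[:,:,::-1];cv2.imwrite("pics/scene15.png",im)
cv2.imwrite("pics/b15.png",cv2.resize(im[180:300,330:470],None,fx=5,fy=5,interpolation=2))
E
```

```text
(no output)
```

View pics/b15.png

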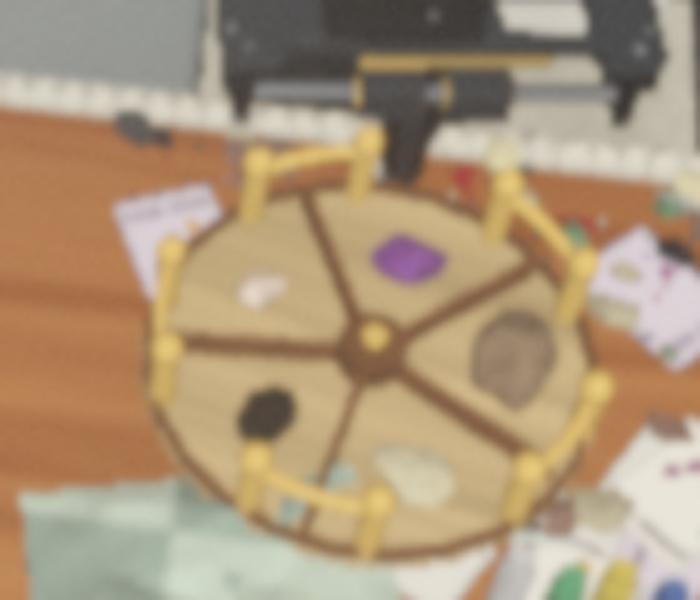

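```bash
cat > fit.py <<'E'
from h import *
from scipy.optimize import least_squares
def fit(cam,pts,t0,z=.068):
    W=np.array([ray(cam,c,z)[:2] for c in pts])
    def res(v):
        out=[]
        for w in W:
            a=np.arctan2(w[1]-v[1],w[0]-v[0])-v[2]
            d=min(((a-np.deg2rad(72*k+s)+np.pi)%(2*np.pi)-np.pi for k in range(5) for s in(-16,16)),key=abs)
            out+= [np.hypot(*(w-v[:2]))-v[3], .098*d]
        return np.array(out)
    b=min((least_squares(res,[.524,.219,t,.098]) for t in np.radians([t0-8,t0,t0+8])),key=lambda b:b.cost); print(b.x[[0,1,3]],"divider",np.degrees(b.x[2]),"gap",np.degrees(b.x[2])+36,b.cost)
    return b.x
E
python3 - <<'E'
from fit import *
f=lambda c:(330+(c[0]+.5)/5-.5,180+(c[1]+.5)/5-.5)
fit("scene",[f(c) for c in [(258,160),(370,142),(509,184),(583,262),(599,386),(530,464),(379,500),(257,456),(168,349),(172,250)]],138-5)
c=np.array([.5245,.2185]); w=ray("scene",f((408,258)),.033)[:2]-c; print(np.hypot(*w),np.degrees(np.arctan2(w[1],w[0])))
w=ray("scene",f((390,180)),.014)[:2]-c; print("arrow?",np.hypot(*w),np.degrees(np.arctan2(w[1],w[0])))
E
```

```text
[0.5244916  0.21729987 0.09776641] divider 130.56920365084966 gap 166.56920365084966 4.233768788546362e-06
0.059264244889174436 167.51666839735333
arrow? 0.11964302003851121 178.1504530150632
```

Request:
play_rows:
  series:
    - [0,-0.0049,0,-0.0239,0,-0.00833,0]
    - [0,-0.0049,0,-0.0239,0,-0.00833,0]
    - [0,-0.0049,0,-0.0239,0,-0.00833,0]
    - [0,-0.0049,0,-0.0239,0,-0.00833,0]
    - [0,-0.0049,0,-0.0239,0,-0.00833,0]
    - [0,-0.0033,0,-0.016,0,-0.0055,0]
    - [0,-0.0033,0,-0.016,0,-0.0055,0]
    - [0,0,0,0,0,0,0]
    - [0,0,0,0,0,0,0]

```text
time: 16.28
position: [0.4311, 0.2093, 0.0567]
tool_rot: [0.699, 0.109, -0.109, -0.699]
ft_force: [0.6, -0.0, -0.2]
grip_width: 0.0004
```

```bash
python3 st.py;python3 - <<'E'
from h import *
im=eyes.camera("scene")[:,:,::-1];cv2.imwrite("pics/scene16.png",im)
cv2.imwrite("pics/b16.png",cv2.resize(im[180:300,330:470],None,fx=5,fy=5,interpolation=2))
E
```

```text
[0.43113869 0.20931687 0.05672566] r 0.09381185322670776 az 185.61761321879902 yaw 107.6892299046019 [ 0.59811511 -0.0480391  -0.19051948] [ 0.22  0.63  1.93 -0.    0.59 -1.66]
```

View pics/b16.png

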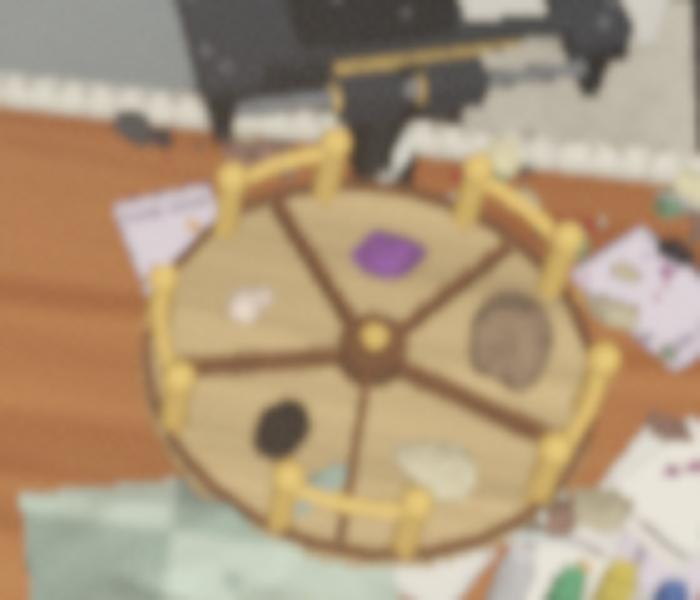

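```bash
python3 - <<'E'
from fit import *
f=lambda c:(330+(c[0]+.5)/5-.5,180+(c[1]+.5)/5-.5)
fit("scene",[f(c) for c in [(231,175),(336,145),(481,168),(566,236),(605,357),(553,452),(415,505),(288,477),(179,377),(163,278)]],140)
E
```

```text
[0.52541581 0.21699814 0.09825978] divider 139.56572403620652 gap 175.56572403620652 6.921136459357946e-06
```

Request:
play_rows:
  series:
    - [0,0.01,0,0.04,0,0,0]
    - [0,0.01,0,0.05,0,0,0]
    - [0,0,-0.1,0,0,0,0]
    - [0,0,-0.2,0,0,0,0]
    - [0,0,-0.3,0,0,0,0]
    - [0,0,-0.3,0,0,0,0]
    - [0,0,-0.3,0,0,0,0]
    - [0,0,0,0,0,0,0]

```text
time: 17.0
position: [0.4338, 0.2199, 0.1825]
tool_rot: [-0.698, -0.113, 0.105, 0.699]
ft_force: [0.8, -0.2, -0.4]
grip_width: 0.0007
```

```bash
python3 st.py;python3 - <<'E'
from h import *
im=eyes.camera("wrist")[:,:,::-1];cv2.imwrite("pics/w16.png",im)
np.save("w16.npy",eyes.camera_params("wrist"),allow_pickle=True)
E
```

```text
[0.4338369  0.21986028 0.18249482] r 0.09067330708612532 az 179.1404186779092 yaw 107.75922769481652 [ 0.78854154 -0.23633957 -0.36785077] [ 0.24  0.4   1.83 -0.    0.9  -1.64]
```

View pics/w16.png

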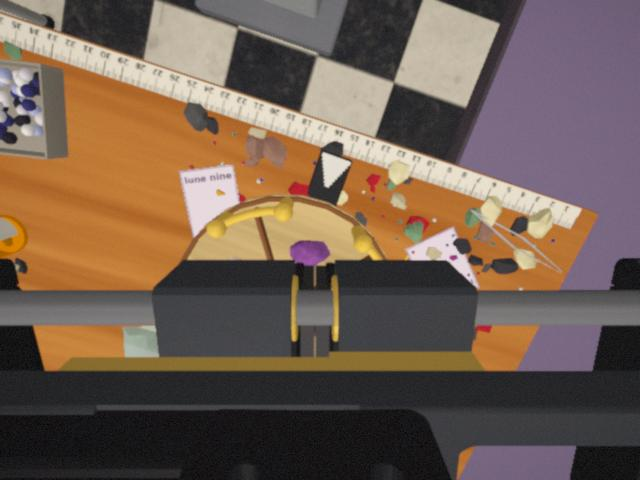

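Request:
play_rows:
  series:
    - [0,0.15,-0.2,0.2,0,0,0]
    - [0,0.2,-0.1,0.25,0,0,0]
    - [0,0.25,-0.1,0.25,0,0,0]
    - [0,0.25,0,0.25,0,0,0]
    - [0,0.2,0,0.18,0,0,0]
    - [0,0,0,0,0,0,0]

```text
time: 17.55
position: [0.4984, 0.3625, 0.2162]
tool_rot: [-0.698, -0.111, 0.108, 0.699]
ft_force: [0.5, 0.4, 0.7]
grip_width: 0.0004
```

```bash
python3 st.py;python3 - <<'E'
from h import *
im=eyes.camera("top")[:,:,::-1];cv2.imwrite("pics/top17.png",im)
cv2.imwrite("pics/t17.png",cv2.resize(im[180:330,165:305],None,fx=4,fy=4,interpolation=cv2.INTER_CUBIC))
im=eyes.camera("scene")[:,:,::-1]
cv2.imwrite("pics/b17.png",cv2.resize(im[180:300,330:470],None,fx=5,fy=5,interpolation=2))
E
```

```text
[0.4984125  0.36254555 0.21618039] r 0.14638878568301048 az 100.26533580483809 yaw 107.86672242874289 [0.53912425 0.43735479 0.71042167] [ 0.45  0.52  1.47  0.    1.15 -1.44]
```

View pics/t17.png

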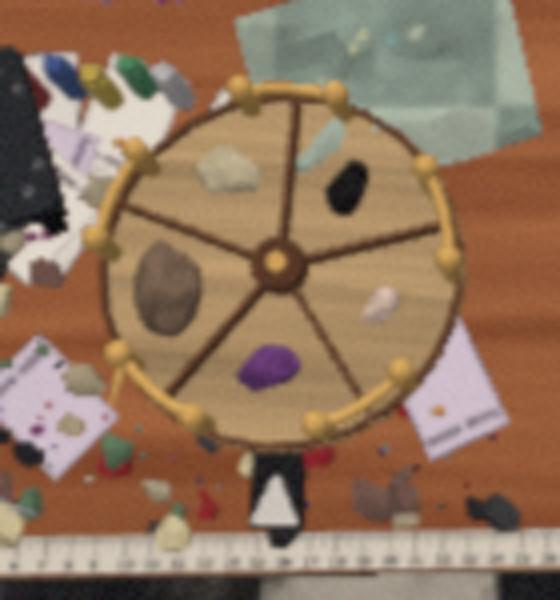

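View pics/b17.png

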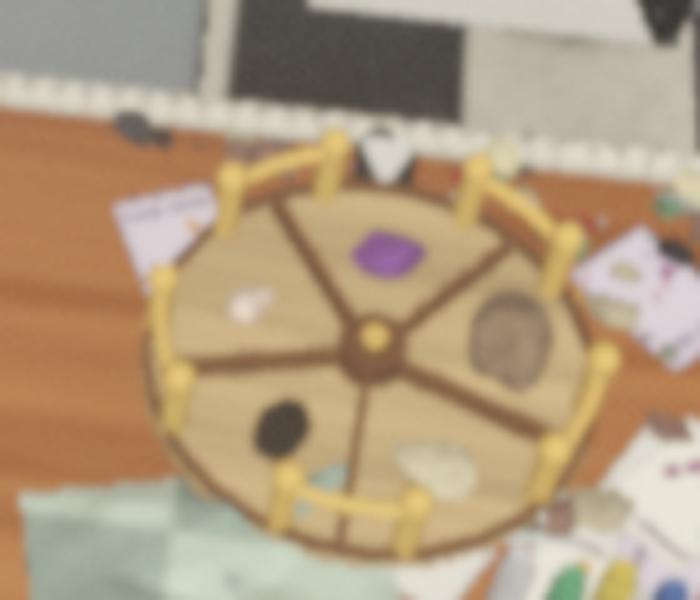

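```bash
cat > m.py <<'E'
from fit import *
import sys
def arrow(cam,im,roi,c):
    x0,y0,x1,y1=roi
    hsv=cv2.cvtColor(cv2.resize(im[y0:y1,x0:x1],None,fx=8,fy=8,interpolation=cv2.INTER_CUBIC),cv2.COLOR_BGR2HSV)
    m=cv2.inRange(hsv,(0,0,120),(180,60,255)); n,l,s,ce=cv2.connectedComponentsWithStats(m)
    for i in range(1,n):
        if s[i,4]>500:
            uv=(x0+(ce[i][0]+.5)/8-.5,y0+(ce[i][1]+.5)/8-.5); w=ray(cam,uv,.014)[:2]-c; print(cam,"blob",s[i],np.round(uv,1),np.hypot(*w).round(4),"az",np.degrees(np.arctan2(w[1],w[0])).round(2))
E
python3 - <<'E'
from m import *
f=lambda c:(165+(c[0]+.5)/4-.5,180+(c[1]+.5)/4-.5)
im=cv2.imread("pics/top17.png")
v=fit("top",[f(c) for c in [(239,88),(336,97),(136,152),(97,234),(118,352),(196,415),(316,424),(401,370),(449,256),(426,163)]],140,.068)
arrow("top",im,(224,294,246,314),v[:2])
w=ray("top",f((269,367)),.031)[:2]-v[:2];print("purple",np.hypot(*w),np.degrees(np.arctan2(w[1],w[0])))
b0=ray("top",f((278,459)),.010)[:2];
for q in((250,302),(278,302)): pass
E
```

```text
[0.52487751 0.21983951 0.09744877] divider 139.9008741648223 gap 175.9008741648223 9.711681656511812e-06
top blob [  28   40   97  101 6041] [233.2 306.2] 0.1343 az 178.18
purple 0.057909498258273434 173.8051217567876
```

Request:
play_rows:
  series:
    - [0,-0.15,0,-0.2,0,0,0]
    - [0,-0.25,0,-0.26,0,0,0]
    - [0,-0.25,0,-0.26,0,0,0]
    - [0,-0.25,0.1,-0.26,0,0,0]
    - [0,-0.15,0.237,-0.18,0,0,0]
    - [0,0,0.25,0,0,0,0]
    - [0,0,0.2,0,0,0,0]
    - [0,0,0,0,0,0,0]

```text
time: 18.32
position: [0.4269, 0.2134, 0.135]
tool_rot: [0.699, 0.105, -0.112, -0.698]
ft_force: [-0.8, -1.2, 0.5]
grip_width: 0.0005
```

```bash
python3 st.py
```

```text
[0.42691585 0.21341918 0.13500237] r 0.09771632797298177 az 182.9804716987457 yaw 107.59229535837667 [-0.811592   -1.24358944  0.45428126] [ 0.23  0.48  1.88 -0.    0.8  -1.65]
```

Request:
play_rows:
  series:
    - [0,0.087,0,0.04,0,0,0]
    - [0,0,0.2,0,0,0,0]
    - [0,0,0.2,0,0,0,0]
    - [0,0,0.15,0,0,0,0]
    - [0,0,0.15,0,0,0,0]
    - [0,0,0.08,0,0,0,0]
    - [0,0,0,0,0,0,0]

```text
time: 18.9
position: [0.4385, 0.2225, 0.0596]
tool_rot: [0.699, 0.109, -0.109, -0.699]
ft_force: [-0.1, -0.3, 0.4]
grip_width: 0.0005
```

```bash
python3 st.py
```

```text
[0.43854459 0.22250374 0.0595975 ] r 0.08604860517622787 az 177.33313235946926 yaw 107.73432753225192 [-0.13890666 -0.3077049   0.36291455] [ 0.24  0.63  1.9   0.    0.62 -1.64]
```

Request:
play_rows:
  series:
    - [0,-0.03,0.01,-0.025,0,0,0]
    - [0,-0.03,0.01,-0.025,0,0,0]
    - [0,-0.03,0,-0.025,0,0,0]
    - [0,-0.03,0,-0.025,0,0,0]
    - [0,0,0,-0.01,0,0,0]
    - [0,0,0,-0.01,0,0,0]
    - [0,0,0,-0.01,0,0,0]
    - [0,0,0,-0.01,0,0,0]
    - [0,0,0,-0.01,0,0,0]
    - [0,0,0,0,0,0,0]
    - [0,0,0,0,0,0,0]

```text
time: 19.82
position: [0.4318, 0.2042, 0.058]
tool_rot: [0.699, 0.109, -0.109, -0.699]
ft_force: [-0.2, 0.6, -0.4]
grip_width: 0.0002
```

```bash
python3 st.py; python3 - <<'E'
from h import *
im=eyes.camera("scene")[:,:,::-1]
cv2.imwrite("pics/b18.png",cv2.resize(im[180:300,330:470],None,fx=5,fy=5,interpolation=2))
E
```

```text
[0.43178821 0.20419327 0.05799347] r 0.0938091614083152 az 188.77234547635217 yaw 107.7177373205485 [-0.19481283  0.56102378 -0.41684288] [ 0.21  0.62  1.93 -0.    0.58 -1.67]
```

View pics/b18.png

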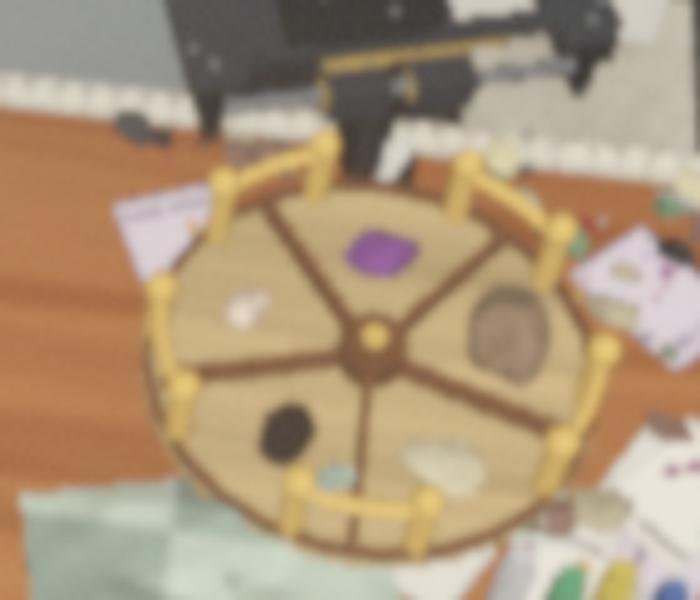

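Turned a few more degrees. Next I back off, lift clear and measure again.

Request:
play_rows:
  series:
    - [0,0.01,0,0.04,0,0,0]
    - [0,0.01,0,0.05,0,0,0]
    - [0,0,-0.1,0,0,0,0]
    - [0,0,-0.2,0,0,0,0]
    - [0,0,-0.3,0,0,0,0]
    - [0,0,-0.35,0,0,0,0]
    - [0,0.1,-0.35,0.15,0,0,0]
    - [0,0.25,-0.15,0.27,0,0,0]
    - [0,0.25,0,0.3,0,0,0]
    - [0,0.25,0,0.3,0,0,0]
    - [0,0.2,0,0.2,0,0,0]
    - [0,0,0,0,0,0,0]

```text
time: 20.87
position: [0.4965, 0.3669, 0.2046]
tool_rot: [-0.697, -0.113, 0.108, 0.7]
ft_force: [0.0, 1.0, -0.2]
grip_width: 0.0005
```

```bash
python3 st.py;python3 - <<'E'
from h import *
im=eyes.camera("top")[:,:,::-1];cv2.imwrite("pics/top19.png",im)
cv2.imwrite("pics/t19.png",cv2.resize(im[180:330,165:305],None,fx=4,fy=4,interpolation=cv2.INTER_CUBIC))
im=eyes.camera("scene")[:,:,::-1];cv2.imwrite("pics/scene19.png",im)
cv2.imwrite("pics/b19.png",cv2.resize(im[180:300,330:470],None,fx=5,fy=5,interpolation=2))
E
```

```text
[0.49650773 0.36690505 0.204556  ] r 0.15102193896496666 az 100.68167707061538 yaw 107.91690677962843 [ 0.0346479   1.01758232 -0.2377861 ] [ 0.45  0.54  1.48  0.    1.12 -1.43]
```

View pics/t19.png

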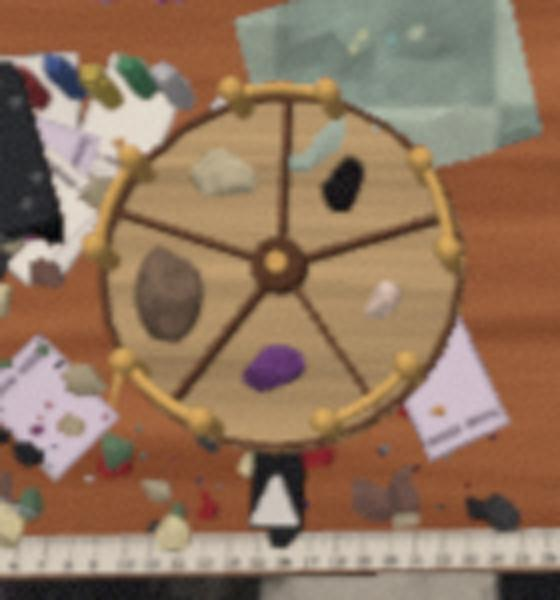

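View pics/b19.png

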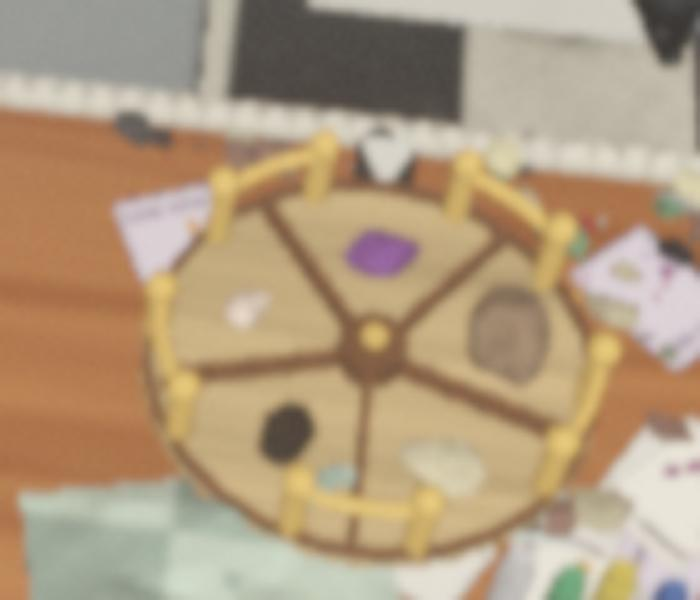

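```bash
python3 - <<'E'
from m import *
f=lambda c:(165+(c[0]+.5)/4-.5,180+(c[1]+.5)/4-.5)
im=cv2.imread("pics/top19.png")
v=fit("top",[f(c) for c in [(231,89),(328,95),(131,160),(98,246),(123,359),(202,419),(325,420),(406,363),(449,247),(421,157)]],142,.068)
arrow("top",im,(224,294,246,314),v[:2])
w=ray("top",f((275,367)),.031)[:2]-v[:2];print("purple",np.hypot(*w),np.degrees(np.arctan2(w[1],w[0])))
g=lambda c:(330+(c[0]+.5)/5-.5,180+(c[1]+.5)/5-.5)
u=fit("scene",[g(c) for c in [(222,183),(326,145),(467,162),(563,230),(606,348),(564,442),(427,503),(299,481),(183,385),(161,288)]],142,.068)
arrow("scene",cv2.imread("pics/scene19.png"),(398,203,416,219),u[:2])
w=ray("scene",g((382,254)),.031)[:2]-u[:2];print("purple",np.hypot(*w),np.degrees(np.arctan2(w[1],w[0])))
E
```

```text
[0.52464759 0.21982995 0.0971622 ] divider 142.79759877153705 gap 178.79759877153705 8.518723547091984e-06
top blob [  28   40   97  101 6033] [233.2 306.2] 0.1341 az 178.17
purple 0.05745963550603415 177.12714975098805
[0.52527292 0.21703511 0.09828622] divider 142.71912419742054 gap 178.71912419742054 3.3950913010966655e-06
scene blob [    0     0   144   109 11452] [406.8 208. ] 0.1446 az 179.13
purple 0.06072827292446428 177.88930349096646
```

```bash
python3 - <<'E'
from rig import ticket, robot
print(robot.get_obs()["time"]); print(ticket.hand_in())
E
```

```text
20.9667
the job is handed in; nothing more can be done
None
```

I turned the platter about 81° counter-clockwise so the purple stone sits at the front with the arrow pointing at it, and handed the job in at 21 s. The push was slow, about 18°/s, with the shut fingers in the purple bay's gap. After a first look I made a 3° correction, then backed off and lifted clear.

**Last checks:**

| Direction from the axis | Top camera | Scene camera |
|---|---|---|
| Middle of the purple bay | 178.8° | 178.7° |
| Purple stone | 177.1° | 177.9° |
| Arrow | 178.2° | about 179° (rough) |

- The bay is within about 1° of the arrow. The stone is about 1° short of it, within what I can measure.
- The platter looked at rest and the gripper was clear of it. The stones were still in their bays, and I saw nothing else moved in the pictures, by eye only.
- The wrist force readings I saw stayed under 2 N.

**What disagreed:**
- The first pass, at a tool height of 68 mm, went past the post without turning the platter. In the pictures the fingertips looked roughly 15 mm shorter than the stated 25 mm. Working 11–15 mm lower made contact.
- The wrist camera was up to about 10 mm off the other two cameras in one early view, so I relied on the top and scene cameras.

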